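Put the left-over bulbs back in the bulb store

TASK

Potting is finished: put every bulb and every tuber still lying on the bench back into the bulb store, each in the drawer that already holds one of its own kind, then push both drawers fully home until they snap in at their catches, without slamming them. Leave everything else on the bench where it is.

Things in the scene. Friction and masses are not known exactly. Their poses are not given: they have to be found in the camera images.
- cabinet: Wooden bulb store on the bench, a low box 320 deep (x) x 404 wide (y) x 108 mm high with two equal drawers side by side. Origin: middle of the lower edge of its front; its front looks to its -x, roughly towards the robot; +y is its left as the robot sees it. Clay saucers (150 mm across, 34 mm high) are fixed on its top at x = 220, y = 90 mm. It does not move.
- drawer_left (a joint): How far the left drawer (centre line at cabinet y = +97 mm) is open, m: 0 home, 0.24 at its outer stop; it slides out along the cabinet's -x. Friction about 1 N; over the last 13 mm a sprung ball catch pushes back (about 7 N are needed), and from about 4 mm inwards it draws the drawer to 0 and holds it. Starts open 0.20 to 0.23.
- drawer_right (a joint): The same for the right drawer (cabinet y = -97 mm).
- left_floor (a point): Front end of the left drawer's inner floor: middle of its width, at the inner face of the front panel, 18 mm above the bench; moves with the drawer, axes as the cabinet's. Inside 279 long (x = 0 to 279) x 170 wide x 62 mm deep; side walls 6 mm, front panel 16 mm thick and 78 mm high from here. Open by q, only x = 0 to q is clear of the cabinet. A heap over 78 mm high strikes its top on shutting.
- right_floor (a point): The same for the right drawer.
- left_pull (a point): Centre of the left drawer's steel bow handle: a round bar 10 mm thick, 80 mm long across (y), its axis 24 mm in front of the front panel's outer face and 64 mm above the bench; moves with the drawer, axes as the cabinet's. Good to push on from the front (towards +x).
- right_pull (a point): The same for the right drawer.
- bulb_store: A bulb that lies in one of the two drawers from the start and shows that this drawer is for bulbs. Same shape as bulb1.
- tuber_store: A tuber that lies in the other drawer from the start and shows that that drawer is for tubers. Same shape as tuber1.
- bulb1: Onion-shaped brown flower bulb lying on its side: round, 46 mm thick, 72 mm long, from a blunt root end to a pointed neck, about 80 g. Origin: on its long axis at the thickest part, 23 mm above what it lies on; x runs along the axis to the neck (30 mm of it behind the origin, 42 mm ahead). It may be absent.
- bulb2: Another bulb like bulb1. It may be absent.
- bulb3: Another bulb like bulb1. It may be absent.
- tuber1: Brown dahlia-like tuber, a slender spindle lying on its side: round, 36 mm thick in the middle, 105 mm long, tapering to both ends, about 90 g. Origin: on its long axis at the thickest part, 18 mm above what it lies on; x runs along the axis to the thin tail (48 mm behind the origin, 57 mm ahead). It may be absent.
- tuber2: Another tuber like tuber1. It may be absent.
- tuber3: Another tuber like tuber1. It may be absent.
- clay_pot: Empty clay pot, 86 mm across, 75 mm high, upright. Bystander. Origin: centre of its underside.
- black_pot: Empty black plastic pot, 104 mm across, 78 mm high, upright. Bystander. Origin: centre of its underside.
- trowel: Hand trowel lying flat, 307 mm long, 30 mm high; x runs to the blade. Bystander. Origin: on the bench below the neck; handle (28 mm thick) from x = -160 to -45 mm, blade (68 mm wide) from x = -5 to 147 mm.
- label_tin: Metal tin with white plant labels standing in it, 68 mm across, about 80 mm high with the labels. Bystander. Origin: centre of its underside.
- dibber: Wooden dibber with a cross handle and steel tip lying flat, 163 mm long, 26 mm high; x runs to the tip. Bystander. Origin: on the bench below the shaft; the tip is at x = 90 mm, the cross handle (116 mm long along y) at x = -60 mm.
Things that resemble listed ones, but are neither listed nor needed, are in the scene too. What is shaped like the tuber3 but white is not meant.

How it is judged:
By the outcome, as a careful person would: the job done as asked, in the order asked, and still so for the second after the job is handed in, with the robot touching nothing.
Of bulb1, bulb2, bulb3, tuber1, tuber2, tuber3 only 4 to 6 are there at a start; the rules pass over those that are not, and their reading is None.
At some moment in a run one of bulb1, bulb2, bulb3, tuber1, tuber2, tuber3 may be knocked a few centimetres aside while the robot is not near it.
Once in a run the grip may slacken for a moment while it holds something.
It also fails if it takes over 210 s, if anything falls off the work surface, if the arm or the gripper's body presses on something with over 40 N, if the wrist force passes 120 N, or if a joint passes its speed limit or range.

ROBOT

A 6-joint arm with a two-finger parallel gripper is mounted at the origin on the work surface. World frame = base frame: x ahead of the robot, y to its left, z up, the work surface at z = 0. Lengths are in mm, angles in rad, forces in N, time in s.
With the tool pointing down it reaches from about 325 to 775 mm from the base axis. Payload 5.5 kg.
Tool frame: the origin (TCP) lies between the finger pads; the fingertips stand 22 mm ahead of it and the grasp point (between the pads) lies 3 mm ahead of it (bot.tip_extent is the distance from the TCP to the fingertips, in mm); y points along the fingers, x is the direction in which the jaws open and shut, and the axes are right-handed (so a half turn about y gives the same grasp; the last joint's range is limited). The gripper opens to 85 mm and grips with 20 to 120 N. Pads are 22 mm wide; open, the fingers measure 114 mm over their backs; the gripper's body (76 mm by 85 mm) begins 54 mm behind the grasp point. The pads swing forward as they close: fully open they stand 13 mm farther back than shut.
Start: joints at [-1.212, 0.091, 1.231, -0, 1.82, -0.057], TCP at [242.354, -548.89, 216.875] pointing down, gripper open.
Joint ranges: [-2.87, 2.87], [-0.86, 2.18], [0.17, 2.46], [-1.51, 4.65], [0.06, 2.69], [-2.65, 2.65]. Speed limits (rad/s): [2.57, 2.57, 3.01, 3.14, 3.14, 3.14].

INTERFACE

Orientations are given as a unit quaternion [w, x, y, z].
In Python, from rig import bot gives the robot as it stands.
- The arm moves only by the tool step_arm, never from a script. Its arguments are lists of equal length, an entry for each row: "angular": the turn, a rotation vector about the world's x, y, z in degrees, a list of three; "translation": the shift along the world's x, y, z in m, a list of three; "fingers": the opening, from 0 (shut) to 1 (fully open). In form: {"angular": [[ax, ay, az], ...], "translation": [[dx, dy, dz], ...], "fingers": [fingers, ...]}. A call has 1 to 20 rows; each row shifts and turns the commanded pose from where the row before left it; what a row does not reach is not made up. A row lasts 1/12 s, in which the tool goes at most 41.7 mm and 7.16 degrees, less where a joint would pass 70% of its speed; a pose out of reach is approached as far as the arm can. A call with a gripper value outside its range is refused whole. The fingers move at their own pace and stop on an object; the grip force is fixed at half the most. Time passes only in rows, so rows that do not move let the fingers close. It gives the time, the measured TCP pose, the force and the opening at its end, in the units of the state.
- bot.observe(): the state, without advancing time (a new reading comes with each control period).
- bot.read_camera(name): name is "scene" or "top"; returns the picture (400x640x3 uint8, red, green, blue); there is no depth.
- bot.calibration(name): a dict with "fx", "fy", "cx", "cy" (pixels), "world_to_cam" (4x4, takes a point from world to camera coordinates). Camera axes: x right, y down, z forward; pixel columns grow to the right and rows downward; lengths in mm; the calibration is good to about 2 mm. A picture is of the moment at which its call begins. calibration takes no time and is no camera call.
- bot.finish_job(): hands the job in, once; it reports no verdict.
Trained networks look in the newest picture that a camera, given by its name, has taken for a name from the list of things; names that differ only in an ending like _2 or _b are one class to them, and where a whole thing is asked for, a point or a joint stands for the part that bears it (a point fixed in the world has none). Each returns a list of dicts, best first, with "score" (0 to 1); they miss things now and then, are a little off and sometimes report something else, mostly with a low value. They report only what shows in the picture. A call takes as long as a camera call. They do not tell look-alikes from the thing itself.
- bot.search_frame(target, camera): "centre" ([column, row] as shares, 0 to 1, of the picture: columns of its width, rows of its height, amid what is visible of it).
- bot.outline_of(target, camera): "mask" (400x640 bool, what is visible of it) and "centre" ([column, row] as shares, 0 to 1, of the picture: columns of its width, rows of its height, amid what is visible of it).
- bot.spot_point(target, camera): "centre" ([column, row] as shares, 0 to 1, of the picture: columns of its width, rows of its height: a listed point, or the origin of a listed thing).
The state is a dict: "time_s": time; "q": joint angles; "qd": joint speeds; "joint_torque": joint torques, N m; "position": TCP position; "ee_rot": TCP orientation; "force": force on the tool from outside, world axes, zero at the start; "moment": the same for the moment, N m; "opening": opening from 0.0 (shut) to 1.0 (fully open).
Only numpy, scipy, OpenCV 4.12 (cv2) and the standard library are available. Lean on these libraries where they do the work, as an engineer would, in place of code of your own. Each camera call takes 0.05 s, during which the arm holds its last target.

## Working session

There is one attempt and no reset: what is moved stays moved. The work goes in short steps, Python scripts to look and compute and a tool call to move; the robot and the scene stay as the last step left them, time stands still between calls to the robot, and variables do not carry over. Pictures are saved under pics/ and viewed, and the job is handed in when it is done.

Besides the shell and the picture viewer there is one more tool, called after "Emit:" by a JSON object that holds its "op" and its "data", one argument or row to a line. step_arm: Moves the arm, as the interface text tells. Its arguments: {"type":"object","properties":{"angular":{"type":"array","items":{"type":"array","items":{"type":"number"}}},"translation":{"type":"array","items":{"type":"array","items":{"type":"number"}}},"fingers":{"type":"array","items":{"type":"number"}}},"required":["angular","translation","fingers"]}

```bash
mkdir -p pics; ls
python3 - <<'E'
from rig import bot
import cv2
for c in("scene","top"):
    im=bot.read_camera(c); cv2.imwrite(f"pics/{c}0.png",im[:,:,::-1]); k=bot.calibration(c); print(c,k)
print(bot.observe())
E
```

```text
pics
scene {'fx': 434.9373714617168, 'fy': 434.9373714617168, 'cx': 315.61731781401977, 'cy': 197.67568788935412, 'world_to_cam': array([[-8.15397031e-01,  5.78899747e-01, -1.66273174e-03,
         4.17863684e+02],
       [ 4.86625685e-01,  6.83864942e-01, -5.43621360e-01,
        -2.95673093e+02],
       [-3.13565184e-01, -4.44076371e-01, -8.39328930e-01,
         1.46301293e+03],
       [ 0.00000000e+00,  0.00000000e+00,  0.00000000e+00,
         1.00000000e+00]])}
top {'fx': 363.9307553154274, 'fy': 363.9307553154274, 'cx': 322.0009658217978, 'cy': 198.75619290982, 'world_to_cam': array([[-4.67756001e-02, -9.98891097e-01, -5.34963673e-03,
         8.36506413e+01],
       [-9.71389398e-01,  4.67348021e-02, -2.32848656e-01,
         5.96929590e+02],
       [ 2.32840464e-01, -5.69505521e-03, -9.72498270e-01,
         1.06495329e+03],
       [ 0.00000000e+00,  0.00000000e+00,  0.00000000e+00,
         1.00000000e+00]])}
{'time_s': 0.1, 'q': array([-1.21170326e+00,  9.18147952e-02,  1.23177547e+00,  1.64337870e-05,
        1.81978559e+00, -5.66789249e-02]), 'qd': array([-0.0002326 , -0.00068939, -0.00346271,  0.0003765 , -0.00045333,
       -0.00106595]), 'joint_torque': array([ 3.47051086e-03, -4.60213959e+01, -4.19219542e+01,  1.08903384e-04,
        1.05505399e-02,  3.35078857e-05]), 'position': array([ 242.2565675 , -548.61960251,  215.83960934]), 'ee_rot': array([ 0.59280929, -0.59205309,  0.38654195, -0.38553289]), 'force': array([ 0.32354203, -1.04389201,  0.40411373]), 'moment': array([-0.01350552,  0.02074381, -0.05872056]), 'opening': 1.003085381851847}
```

View pics/scene0.png

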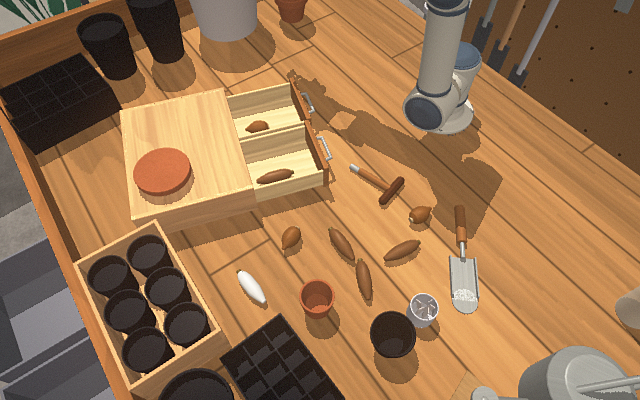

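View pics/top0.png

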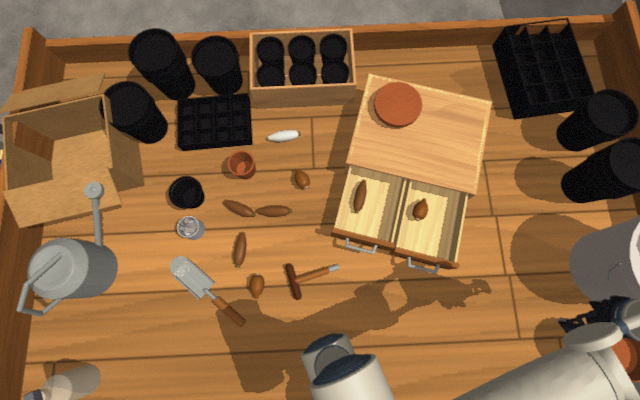

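The top view shows three tubers at (238,208), (273,211) and (240,249), and two bulbs at (302,179) and (257,286). The white spindle at (283,136) is not meant. The left drawer (360,195) holds a tuber and the right one (420,208) a bulb.

```bash
cat > h.py <<'E'
from rig import bot
import numpy as np, cv2
from scipy.optimize import least_squares
def cal(c):
    k=bot.calibration(c); return k,np.array([[k["fx"],0,k["cx"]],[0,k["fy"],k["cy"]],[0,0,1]])
def proj(P,c):
    k,K=cal(c); p=(k["world_to_cam"]@np.r_[P,1])[:3]; p=K@p; return p[:2]/p[2]
def toplane(px,c,z):
    k,K=cal(c); T=k["world_to_cam"];R=T[:3,:3];o=-R.T@T[:3,3]
    d=R.T@np.linalg.inv(K)@np.r_[px,1]; return o+d*(z-o[2])/d[2]
def tri(pt,ps):
    p0=toplane(pt,"top",20)
    return least_squares(lambda P:np.r_[proj(P,"top")-pt,proj(P,"scene")-ps],p0).x
def pix(c): return np.array([c[0]*640,c[1]*400])
E
python3 - <<'E'
from h import *
for c in("scene","top"): bot.read_camera(c)
Z={"bulb1":23,"tuber1":18}
for n in Z:
  for c in("top","scene"):
    for d in bot.spot_point(n,c):
        p=pix(d["centre"]); print(n,c,round(d["score"],2),p.round(1),toplane(p,c,Z[n]).round(0))
    for d in bot.outline_of(n,c):
        m=d["mask"]; ys,xs=np.nonzero(m); 
        q=np.array([toplane((x,y),c,Z[n])[:2] for x,y in zip(xs,ys)]).astype(np.float32)
        r=cv2.PCACompute2(q,None); ext=(q-r[0])@r[1][0]
        print("  mask",n,c,round(d["score"],2),pix(d["centre"]).round(0),len(xs),"ctr",q.mean(0).round(0),"axis",r[1][0].round(2),"len",ext.min().round(),ext.max().round(), "ang",np.degrees(np.arctan2(r[1][0][1],r[1][0][0])).round())
for n,z in(("left_pull",64),("right_pull",64),("left_floor",18),("right_floor",18),("cabinet",0)):
  for c in("top","scene"):
    for d in bot.spot_point(n,c):
        p=pix(d["centre"]); print(n,c,round(d["score"],2),p.round(1),toplane(p,c,z).round(0))
E
```

```text
bulb1 top 0.72 [300.  178.3] [684. 124.  23.]
bulb1 top 0.62 [255.7 283.1] [354. 272.  23.]
bulb1 top 0.28 [423.7 270.4] [ 368. -250.   23.]
  mask bulb1 top 0.78 [298. 175.] 232 ctr [682. 119.] axis [0.9  0.44] len -36.0 39.0 ang 26.0
  mask bulb1 top 0.3 [302. 275.] 589 ctr [364. 120.] axis [-0.3   0.96] len -110.0 53.0 ang 107.0
bulb1 scene 0.65 [421.4 214.7] [345. 274.  23.]
bulb1 scene 0.59 [289.4 234.5] [680. 113.  23.]
  mask bulb1 scene 0.92 [289. 236.] 291 ctr [682. 120.] axis [0.87 0.49] len -35.0 38.0 ang 29.0
  mask bulb1 scene 0.66 [419. 215.] 306 ctr [349. 270.] axis [1.   0.07] len -41.0 36.0 ang 4.0
tuber1 top 0.81 [241.5 250. ] [458. 317.  18.]
tuber1 top 0.74 [274.6 207.9] [590. 210.  18.]
tuber1 top 0.74 [241.4 210.8] [585. 318.  18.]
tuber1 top 0.66 [284.8 132.3] [852. 171.  18.]
  mask tuber1 top 0.73 [241. 211.] 321 ctr [596. 327.] axis [0.46 0.89] len -57.0 56.0 ang 63.0
  mask tuber1 top 0.72 [285. 135.] 288 ctr [842. 171.] axis [-0.09  1.  ] len -49.0 54.0 ang 95.0
  mask tuber1 top 0.71 [239. 252.] 323 ctr [458. 321.] axis [ 0.99 -0.15] len -51.0 55.0 ang -9.0
  mask tuber1 top 0.63 [274. 206.] 307 ctr [582. 213.] axis [0.04 1.  ] len -53.0 52.0 ang 88.0Traceback (most recent call last):
  File "<stdin>", line 10, in <module>
  File "h.py", line 9, in toplane
    k,K=cal(c); T=k["world_to_cam"];R=T[:3,:3];o=-R.T@T[:3,3]
        ~~~^^^
  File "h.py", line 5, in cal
    k=bot.calibration(c); return k,np.array([[k["fx"],0,k["cx"]],[0,k["fy"],k["cy"]],[0,0,1]])
ValueError: time passes only in moves, steps and waits
```

```bash
python3 - <<'E'
s=open('h.py').read()
s=s.replace('''def cal(c):
    k=bot''','''_C={}
def cal(c):
    if c not in _C: _C[c]=_cal(c)
    return _C[c]
def _cal(c):
    k=bot''')
s+='''
Z={"bulb1":23,"tuber1":18}
def masks(n,c):
    for d in bot.outline_of(n,c):
        ys,xs=np.nonzero(d["mask"])
        q=np.array([toplane((x,y),c,Z[n])[:2] for x,y in zip(xs,ys)]).astype(np.float32)
        r=cv2.PCACompute2(q,None); e=(q-r[0])@r[1][0]
        print("  mask",n,c,round(d["score"],2),pix(d["centre"]).round(0),len(xs),"ctr",q.mean(0).round(0),"ang",np.degrees(np.arctan2(r[1][0][1],r[1][0][0])).round(),"len",e.min().round(),e.max().round())
def spots(n,c,z):
    for d in bot.spot_point(n,c):
        p=pix(d["centre"]); print(n,c,round(d["score"],2),p.round(1),toplane(p,c,z).round(0))
'''
open('h.py','w').write(s)
E
python3 - <<'E'
from h import *
for c in("scene","top"): bot.read_camera(c)
spots("tuber1","scene",18);masks("tuber1","scene")
for n,z in(("left_pull",64),("right_pull",64),("left_floor",18),("right_floor",18),("cabinet",0)):
  for c in("top","scene"): spots(n,c,z)
print(bot.observe()["time_s"])
E
```

```text
tuber1 scene 0.75 [337.9 240.7] [582. 202.  18.]
tuber1 scene 0.61 [251.3 286.4] [840. 179.  18.]
tuber1 scene 0.56 [367.7 278.2] [585. 333.  18.]
tuber1 scene 0.56 [421.7 214.7] [342. 273.  18.]
tuber1 scene 0.55 [402.1 249.8] [459. 323.  18.]
  mask tuber1 scene 0.98 [367. 280.] 436 ctr [593. 327.] ang 63.0 len -55.0 56.0
  mask tuber1 scene 0.85 [254. 285.] 473 ctr [840. 176.] ang 95.0 len -56.0 57.0
  mask tuber1 scene 0.73 [340. 243.] 411 ctr [580. 212.] ang 86.0 len -56.0 55.0
  mask tuber1 scene 0.7 [400. 250.] 453 ctr [461. 323.] ang -7.0 len -57.0 56.0
  mask tuber1 scene 0.54 [287. 159.] 4675 ctr [ 543. -108.] ang 26.0 len -174.0 169.0
  mask tuber1 scene 0.35 [213. 152.] 22335 ctr [ 701. -257.] ang -22.0 len -339.0 295.0
left_pull top 0.64 [357.4 247.6] [444. -45.  64.]
left_pull scene 0.64 [324.9 148.6] [445. -47.  64.]
left_pull scene 0.22 [310.2 102.2] [ 371. -229.   64.]
right_pull top 0.67 [425.8 269.8] [ 368. -245.   64.]
right_pull scene 0.8 [308.2 102.4] [ 377. -232.   64.]
right_pull scene 0.28 [461.1 260.3] [379. 444.  64.]
left_floor top 0.92 [363.3 238.2] [477. -70.  18.]
left_floor scene 0.72 [317.7 160.2] [467. -53.  18.]
right_floor top 0.62 [419.1 256.2] [ 413. -241.   18.]
right_floor scene 0.59 [298.7 114.3] [ 408. -244.   18.]
cabinet top 0.8 [406.4 188. ] [ 641. -228.    0.]
cabinet top 0.47 [191.3 197.2] [643. 489.   0.]
cabinet scene 0.65 [242.5 155.1] [ 639. -217.    0.]
1.2
```

Run:
```python
import cv2
a=cv2.imread('pics/top0.png')[60:280,325:505]; cv2.imwrite('pics/c1.png',cv2.resize(a,None,fx=2.7,fy=2.7,interpolation=2))
a=cv2.imread('pics/scene0.png')[70:240,110:340]; cv2.imwrite('pics/c2.png',cv2.resize(a,None,fx=3.4,fy=3.4,interpolation=2))
```

```text
(no output)
```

View pics/c1.png

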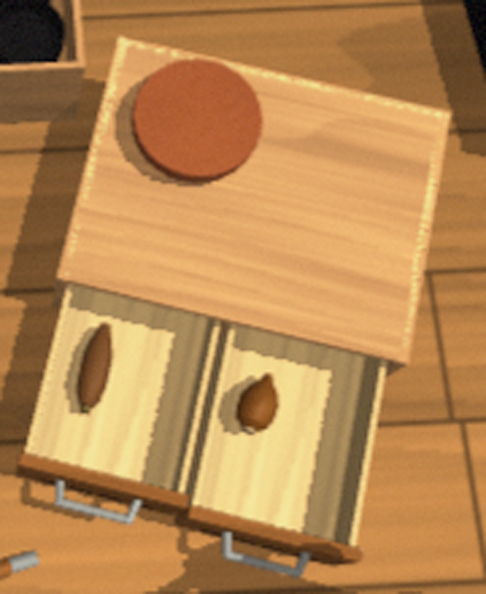

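View pics/c2.png

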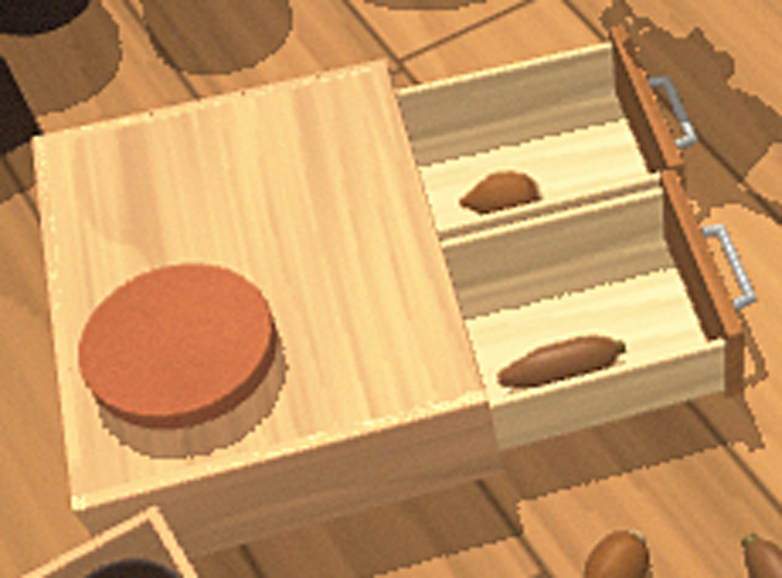

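Run:
```python
from h import *
o=np.array([325,60]);s=np.array([110,70])
T={(0,202):(60,278),(0,-202):(408,362),(320,202):(120,40),(320,-202):(450,113)}
S={(0,-202):(388,65),(0,202):(490,400),(320,202):(75,508),(320,-202):(35,138)}
def W(p,v,z):
    c,t=np.cos(p[2]),np.sin(p[2]); return np.r_[p[0]+c*v[0]-t*v[1],p[1]+t*v[0]+c*v[1],z]
def f(p):
    r=[]
    for v,a in T.items(): r+=list(proj(W(p,v,108),"top")-(np.array(a)/2.7+o))
    for v,a in S.items(): r+=list(proj(W(p,v,108),"scene")-(np.array(a)/3.4+s))
    return r
x=least_squares(f,[640,-220,-.2]).x; print(x,np.degrees(x[2]),np.round(f(x),1))
# pulls: measured centre pixel
for n,yo,a,b in(("L",97,(95,514),(730,265)),("R",-97,(262,566),(672,112))):
    pt=np.array(a)/2.7+o; ps=np.array(b)/3.4+s
    P=(toplane(pt,"top",66)+toplane(ps,"scene",66))/2
    d=P[:2]-x[:2]; c,t=np.cos(x[2]),np.sin(x[2]); print(n,P,"cab",d@[c,t],d@[-t,c],"q",-(d@[c,t])-40, toplane(pt,"top",66),toplane(ps,"scene",66))
```

```text
[ 6.39613268e+02 -2.14387011e+02 -3.01584440e-01] -17.279515576634328 [-1.9  0.5 -0.6  1.3 -1.  -1.  -0.5 -0.1 -0.7 -2.7 -0.3 -0.7 -0.5 -0.1
 -1.  -1.1]
L [440.31631529 -50.23931727  66.        ] cab -239.05945997154205 97.54135197551113 q 199.05945997154205 [435.1989635  -52.78339659  66.        ] [445.43366709 -47.69523795  66.        ]
R [ 375.16879183 -231.14402451   66.        ] cab -247.53192404157022 -94.54959072993528 q 207.53192404157022 [ 369.32418401 -233.32730789   66.        ] [ 381.01339964 -228.96074113   66.        ]
```

```bash
cat >> h.py <<'E'
from scipy.spatial.transform import Rotation as Ro
CAB=np.array([639.6,-214.4,-0.3016])
def cab(P):
    d=np.array(P[:2])-CAB[:2];c,t=np.cos(CAB[2]),np.sin(CAB[2]);return np.r_[d@[c,t],d@[-t,c]]
def wc(x,y):
    c,t=np.cos(CAB[2]),np.sin(CAB[2]);return np.r_[CAB[0]+c*x-t*y,CAB[1]+t*x+c*y]
def st():
    s=bot.observe();w,x,y,z=s["ee_rot"];M=Ro.from_quat([x,y,z,w]).as_matrix()
    print("t",s["time_s"],"pos",s["position"].round(1),"F",s["force"].round(1),"open",round(s["opening"],3),"jawdeg",np.degrees(np.arctan2(M[1,0],M[0,0])).round(1),"down",M[:,1].round(3), "q6",s["q"][5].round(2))
    return s,M
E
python3 - <<'E'
from h import *
st()
o=np.array([325,60])
for n,a,z in(("tuberstore tail",(107,325),36),("tuberstore end",(85,410),36),("bulbstore",(258,405),41),("bulb neck",(270,376),41)):
    P=toplane(np.array(a)/2.7+o,"top",z);print(n,P.round(),cab(P).round())
print(wc(-100,97),wc(-100,-97))
a=cv2.imread('pics/top0.png')[265:305,235:280]; b=cv2.imread('pics/top0.png')[160:200,280:325]
cv2.imwrite('pics/c3.png',np.hstack([cv2.resize(a,None,fx=8,fy=8),cv2.resize(b,None,fx=8,fy=8)]))
E
```

```text
t 1.2 pos [ 242.4 -548.9  216.9] F [ 0.5  0.4 -0.2] open 1.005 jawdeg -66.2 down [ 0.  0. -1.] q6 -0.06
tuberstore tail [663. -86.  36.] [-15. 129.]
tuberstore end [560. -53.  36.] [-124.  131.]
bulbstore [ 556. -256.   41.] [-68. -65.]
bulb neck [ 590. -274.   41.] [-30. -72.]
[572.9274481  -92.07350727] [ 515.30006507 -277.3168195 ]
```

View pics/c3.png

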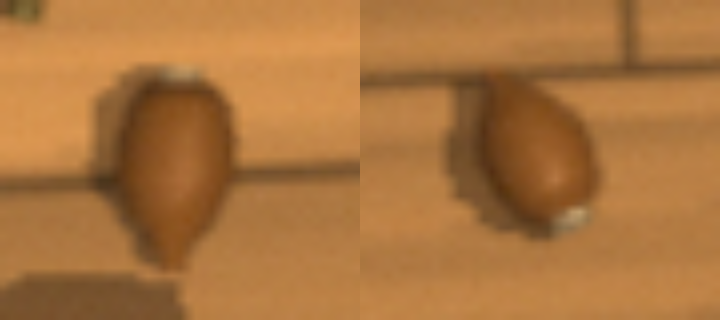

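Emit:
{"op": "step_arm", "data": {
  "angular": [
    [0,0,0],
    [0,0,0],
    [0,0,0],
    [0,0,0],
    [0,0,0],
    [0,0,0],
    [0,0,0],
    [0,0,0],
    [0,0,0],
    [0,0,0],
    [0,0,0],
    [0,0,0],
    [0,0,0],
    [0,0,0],
    [0,0,0]
  ],
  "translation": [
    [0.0212,0.02,0],
    [0.0212,0.02,0],
    [0.0212,0.02,0],
    [0.0212,0.02,0],
    [0.0212,0.02,0],
    [0.0212,0.02,0],
    [0.0212,0.02,0],
    [0.0212,0.02,0],
    [0.0212,0.02,0],
    [0.0212,0.02,0],
    [0.0212,0.02,0],
    [0.0212,0.02,0],
    [0.0212,0.02,0],
    [0.0212,0.02,0],
    [0.0212,0.02,0]
  ],
  "fingers": [1,1,1,1,1,1,1,1,1,1,1,1,1,1,1]
}}

```text
time_s: 2.45
position: [561.3, -247.7, 217.0]
ee_rot: [-0.592, 0.592, -0.386, 0.386]
force: [-0.0, -1.2, 0.3]
opening: 0.996
```

Emit:
{"op": "step_arm", "data": {
  "angular": [
    [0,0,0],
    [0,0,0],
    [0,0,0],
    [0,0,0],
    [0,0,0],
    [0,0,0],
    [0,0,0],
    [0,0,0],
    [0,0,0],
    [0,0,0],
    [0,0,0],
    [0,0,0],
    [0,0,3],
    [0,0,0],
    [0,0,0]
  ],
  "translation": [
    [0.0094,0.0283,0],
    [0.0094,0.0283,0],
    [0.0094,0.0283,0],
    [0.0094,0.0283,0],
    [0.0094,0.0283,0],
    [0.0094,0.0283,0],
    [0.0094,0.0283,0],
    [0.0094,0.0283,0],
    [0.0094,0.0283,0],
    [0.0094,0.0283,0],
    [0.0094,0.0283,0],
    [0.0094,0.0283,0],
    [0.0094,0.0283,0],
    [0,0,0],
    [0,0,0]
  ],
  "fingers": [1,1,1,1,1,1,1,1,1,1,1,1,1,1,1]
}}

```text
time_s: 3.7
position: [682.6, 120.6, 216.0]
ee_rot: [-0.602, 0.603, -0.37, 0.369]
force: [-0.7, -0.2, -1.0]
opening: 0.997
```

Emit:
{"op": "step_arm", "data": {
  "angular": [
    [0,0,0],
    [0,0,0],
    [0,0,0],
    [0,0,0],
    [0,0,0],
    [0,0,0],
    [0,0,0],
    [0,0,0],
    [0,0,0],
    [0,0,0],
    [0,0,0],
    [0,0,0]
  ],
  "translation": [
    [-0.001,-0.001,-0.02],
    [0,0,-0.02],
    [0,0,-0.02],
    [0,0,-0.02],
    [0,0,-0.02],
    [0,0,-0.02],
    [0,0,-0.02],
    [0,0,-0.02],
    [0,0,-0.015],
    [0,0,-0.01],
    [0,0,-0.006],
    [0,0,0]
  ],
  "fingers": [1,1,1,1,1,1,1,1,1,1,1,1]
}}

```text
time_s: 4.7
position: [680.9, 117.0, 24.6]
ee_rot: [-0.602, 0.603, -0.371, 0.37]
force: [0.4, 0.4, -0.2]
opening: 0.998
```

Emit:
{"op": "step_arm", "data": {
  "angular": [
    [0,0,0],
    [0,0,0],
    [0,0,0],
    [0,0,0],
    [0,0,0],
    [0,0,0],
    [0,0,0],
    [0,0,0],
    [0,0,0],
    [0,0,0]
  ],
  "translation": [
    [0,0,0],
    [0,0,0],
    [0,0,0],
    [0,0,0],
    [0,0,0],
    [0,0,0],
    [0,0,0],
    [0,0,0],
    [0,0,0],
    [0,0,0]
  ],
  "fingers": [0,0,0,0,0,0,0,0,0,0]
}}

```text
time_s: 5.53
position: [683.8, 118.4, 31.4]
ee_rot: [0.604, -0.601, 0.368, -0.372]
force: [-2.8, -0.3, 14.5]
opening: 0.001
```

Emit:
{"op": "step_arm", "data": {
  "angular": [
    [0,0,0],
    [0,0,0],
    [0,0,0],
    [0,0,0],
    [0,0,0],
    [0,0,0],
    [0,0,0],
    [0,0,0]
  ],
  "translation": [
    [0,0,0.02],
    [0,0,0.02],
    [0,0,0.02],
    [0,0,0.02],
    [0,0,0.02],
    [0,0,0.02],
    [0,0,0.02],
    [0,0,0.02]
  ],
  "fingers": [0,0.4,1,1,1,1,1,1]
}}

```text
time_s: 6.2
position: [681.5, 118.1, 187.2]
ee_rot: [0.602, -0.602, 0.37, -0.37]
force: [0.7, -0.2, 0.0]
opening: 0.976
```

Run:
```python
from h import *
st(); print(bot.tip_extent)
for c in("scene","top"):
    im=bot.read_camera(c); cv2.imwrite(f"pics/{c}1.png",im[:,:,::-1])
    spots("bulb1",c,23); masks("bulb1",c)
```

```text
t 6.2 pos [681.5 118.1 187.2] F [ 0.7 -0.2  0. ] open 0.976 jawdeg -63.2 down [ 0.  0. -1.] q6 1.22
22.0
bulb1 scene 0.85 [421.2 213.1] [342. 270.  23.]
bulb1 scene 0.81 [291.8 238.8] [682. 128.  23.]
  mask bulb1 scene 0.88 [421. 214.] 268 ctr [349. 268.] ang 4.0 len -36.0 34.0
  mask bulb1 scene 0.66 [293. 236.] 345 ctr [681. 122.] ang 29.0 len -37.0 41.0
bulb1 top 0.64 [256.5 283.4] [353. 269.  23.]
bulb1 top 0.61 [302.  176.5] [690. 117.  23.]
  mask bulb1 top 0.76 [255. 282.] 293 ctr [350. 267.] ang -5.0 len -41.0 35.0
  mask bulb1 top 0.56 [302. 173.] 169 ctr [689. 120.] ang 38.0 len -28.0 31.0
```

View pics/scene1.png

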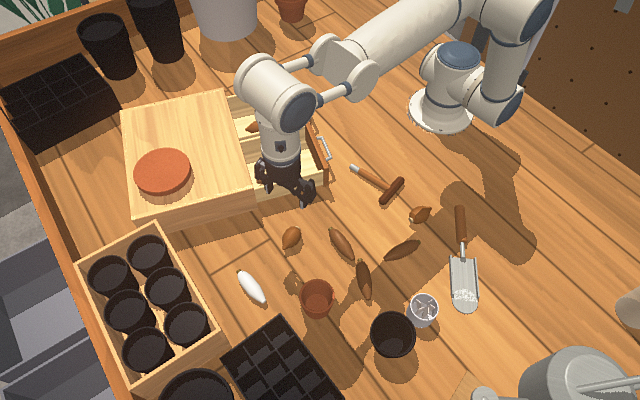

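View pics/top1.png

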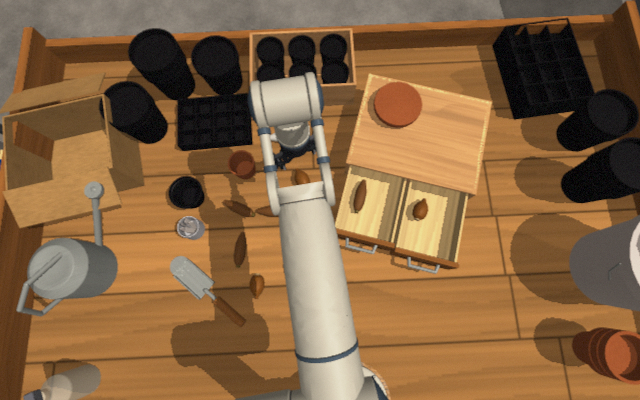

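Run:
```python
from h import *
for P in((681.5,118,187),(681.5,118,165),(681,119,23),(681,119,0)): print(P,proj(np.array(P,float),"scene").round(),proj(np.array(P,float),"top").round())
a=cv2.imread('pics/scene1.png')[130:270,220:360]
cv2.imwrite('pics/c4.png',cv2.resize(a,None,fx=4,fy=4,interpolation=2))
```

```text
(681.5, 118, 187) [286. 204.] [299. 163.]
(681.5, 118, 165) [287. 209.] [299. 165.]
(681, 119, 23) [290. 236.] [302. 179.]
(681, 119, 0) [291. 240.] [302. 181.]
```

View pics/c4.png

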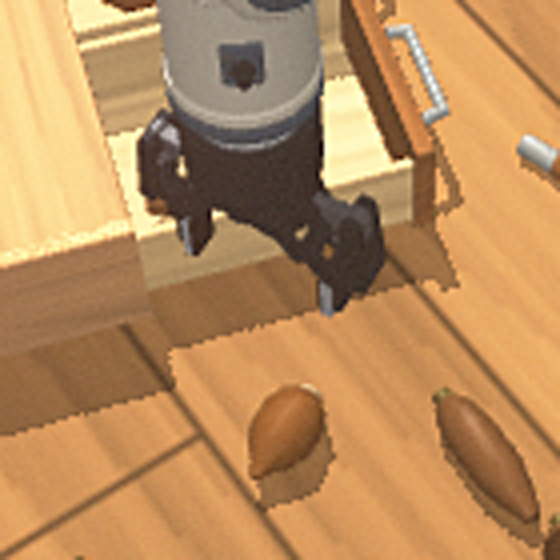

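Run:
```python
import cv2,numpy as np
a=cv2.imread('pics/scene0.png')[205:270,260:340];b=cv2.imread('pics/scene1.png')[205:270,260:340]
cv2.imwrite('pics/c5.png',np.hstack([cv2.resize(x,None,fx=5,fy=5,interpolation=2) for x in(a,b)]))
```

```text
(no output)
```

View pics/c5.png

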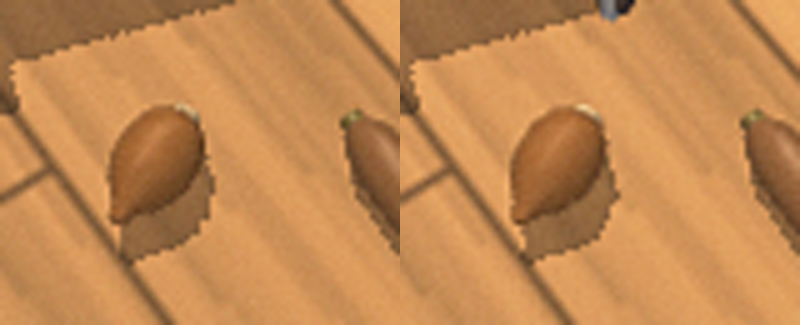

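Run:
```python
from h import *
print(toplane((293,235.5),"scene",23), toplane((280+(545-360)/8,160+145/8),"top",23), tri((280+(545-360)/8,160+145/8),(293,235.5)))
```

```text
[673.62599194 121.18674426  23.        ] [684.5892751  113.94152112  23.        ] [677.88818843 119.07885829  27.12662844]
```

Emit:
{"op": "step_arm", "data": {
  "angular": [
    [0,0,0],
    [0,0,0],
    [0,0,0],
    [0,0,0],
    [0,0,0],
    [0,0,0],
    [0,0,0],
    [0,0,0],
    [0,0,0],
    [0,0,0]
  ],
  "translation": [
    [0,0.001,-0.02],
    [0,0,-0.02],
    [0,0,-0.02],
    [0,0,-0.02],
    [0,0,-0.02],
    [0,0,-0.02],
    [0,0,-0.02],
    [0,0,-0.012],
    [0,0,0],
    [0,0,0]
  ],
  "fingers": [1,1,1,1,1,1,1,1,1,1]
}}

```text
time_s: 7.33
position: [680.6, 118.9, 32.3]
ee_rot: [-0.602, 0.603, -0.371, 0.37]
force: [0.2, -0.4, 1.5]
opening: 0.999
```

Emit:
{"op": "step_arm", "data": {
  "angular": [
    [0,0,0],
    [0,0,0],
    [0,0,0]
  ],
  "translation": [
    [0,0,0],
    [0,0,0],
    [0,0,0]
  ],
  "fingers": [0.5,0.5,0.5]
}}

```text
time_s: 7.58
position: [682.5, 119.1, 35.8]
ee_rot: [0.603, -0.602, 0.37, -0.371]
force: [-0.9, -0.2, -0.3]
opening: 0.603
```

Run:
```python
from h import *
st(); im=bot.read_camera("scene")[:,:,::-1]
cv2.imwrite('pics/c6.png',cv2.resize(im[190:280,240:360],None,fx=5,fy=5,interpolation=2))
```

```text
t 7.5833 pos [682.5 119.1  35.8] F [-0.9 -0.2 -0.3] open 0.603 jawdeg -63.2 down [ 0.003  0.    -1.   ] q6 1.23
```

View pics/c6.png

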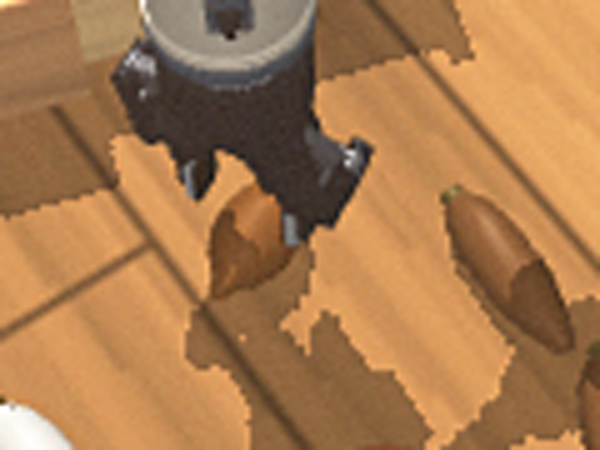

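Emit:
{"op": "step_arm", "data": {
  "angular": [
    [0,0,0],
    [0,0,0]
  ],
  "translation": [
    [0,0,0],
    [0,0,0]
  ],
  "fingers": [0,0]
}}

```text
time_s: 7.8
position: [681.8, 119.0, 34.5]
ee_rot: [0.603, -0.602, 0.37, -0.371]
force: [0.1, -0.9, 0.0]
opening: 0.229
```

Run:
```python
from h import *
st(); im=bot.read_camera("scene")[:,:,::-1]
cv2.imwrite('pics/c7.png',cv2.resize(im[190:280,240:360],None,fx=5,fy=5,interpolation=2))
```

```text
t 7.8 pos [681.8 119.   34.5] F [ 0.1 -0.9  0. ] open 0.229 jawdeg -63.2 down [ 0.001  0.    -1.   ] q6 1.23
```

View pics/c7.png

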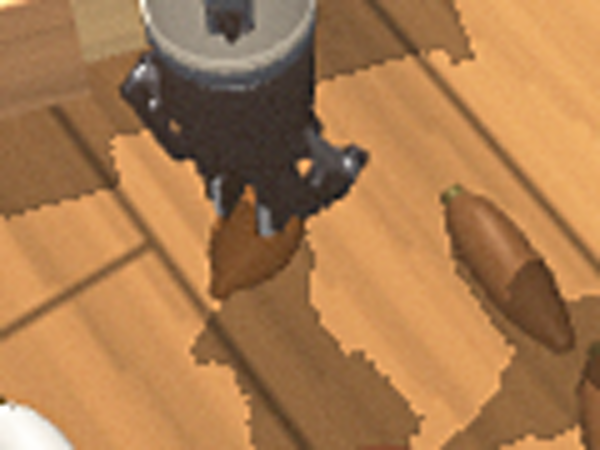

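Run:
```python
from h import *
im=bot.read_camera("top")[:,:,::-1]
cv2.imwrite('pics/c8.png',cv2.resize(im[120:220,250:350],None,fx=5,fy=5,interpolation=2))
s,M=st()
print(s["q"])
for z in (0,12,30,50): print(z,toplane((288,231.5),"scene",z).round())
print(proj(np.array([682,119,34.]),"top"),proj(np.array([682,119,12.]),"top"),proj(np.array([682,119,12.]),"scene"))
a=cv2.imread('pics/top1.png')[120:220,250:350];cv2.imwrite('pics/c9.png',cv2.resize(a,None,fx=5,fy=5,interpolation=2))
```

```text
t 7.9 pos [681.6 119.   34.1] F [-0.5  1.4  0.1] open 0.048 jawdeg -63.2 down [ 0.  0. -1.] q6 1.23
[1.23722004e-01 3.73413365e-01 1.22975374e+00 1.43791673e-05
 1.53810035e+00 1.22635291e+00]
0 [672.  92.   0.]
12 [675.  98.  12.]
30 [680. 106.  30.]
50 [685. 116.  50.]
[301.41905979 177.98677341] [301.81792038 179.89254601] [290.18350067 238.3966846 ]
```

View pics/c8.png

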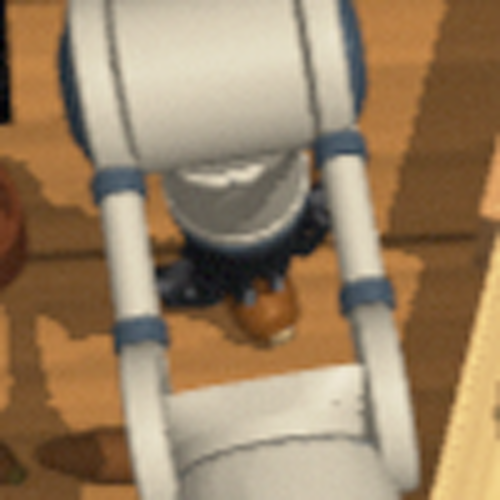

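View pics/c9.png

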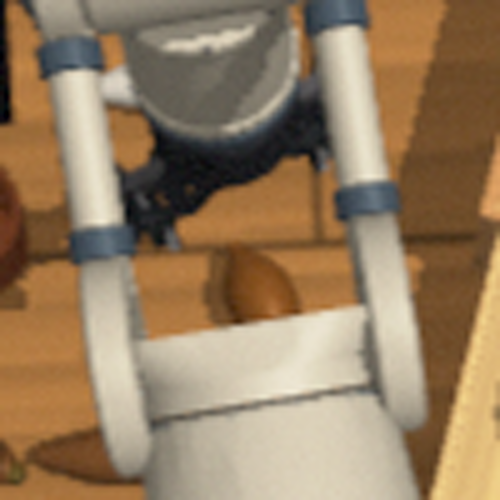

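Run:
```python
from h import *
print(tri((299.2,160.4),(285.5,200)), tri((302,179.4),(288,231.5)))
print(tri((284,168),(302.5,207)),tri((314.4,153),(269,192)))
```

```text
[682.20004499 115.68100983 202.50695346] [679.5788094  113.36110207  38.38721051]
[661.28803023 157.80438959 206.56974685] [701.9602903   72.55093545 201.39728923]
```

Emit:
{"op": "step_arm", "data": {
  "angular": [
    [0,0,0],
    [0,0,0],
    [0,0,0],
    [0,0,0],
    [0,0,0],
    [0,0,0],
    [0,0,0],
    [0,0,0],
    [0,0,0],
    [0,0,0],
    [0,0,0]
  ],
  "translation": [
    [0,0,0.02],
    [0,0,0.02],
    [0,0,0.02],
    [0.01,0.02,0],
    [0.01,0.02,0],
    [0.01,0.02,0],
    [0,0,-0.02],
    [0,0,-0.02],
    [0,0,-0.02],
    [0,0,-0.005],
    [0,0,0]
  ],
  "fingers": [0,0,0,0,0,0,0,0,0,0,0]
}}

```text
time_s: 8.82
position: [710.0, 178.7, 25.8]
ee_rot: [-0.601, 0.604, -0.372, 0.369]
force: [0.3, 0.3, 0.6]
opening: 0.0
```

Emit:
{"op": "step_arm", "data": {
  "angular": [
    [0,0,0],
    [0,0,0],
    [0,0,0],
    [0,0,0]
  ],
  "translation": [
    [0,0,-0.003],
    [0,0,-0.002],
    [0,0,0],
    [0,0,0]
  ],
  "fingers": [0,0,0,0]
}}

```text
time_s: 9.15
position: [712.1, 179.1, 25.3]
ee_rot: [0.603, -0.602, 0.37, -0.371]
force: [-0.2, 0.0, 0.2]
opening: 0.003
```

Run:
```python
from h import *
for c,r in(("top",(110,230,240,360)),("scene",(190,290,220,360))):
    im=bot.read_camera(c)[:,:,::-1]
    cv2.imwrite(f'pics/d{c}.png',cv2.resize(im[r[0]:r[1],r[2]:r[3]],None,fx=5,fy=5,interpolation=2))
s,M=st()
P=s["position"]; print([proj(P-[0,0,d],c).round(1) for d in(0,22) for c in("top","scene")])
```

```text
t 9.25 pos [712. 179.  25.] F [-0.3  0.4 -1. ] open 0.0 jawdeg -63.2 down [ 0.002  0.    -1.   ] q6 1.3
[array([283.2, 170.9]), array([293.1, 258.6]), array([283.9, 172.9]), array([293.4, 262.1])]
```

View pics/dtop.png

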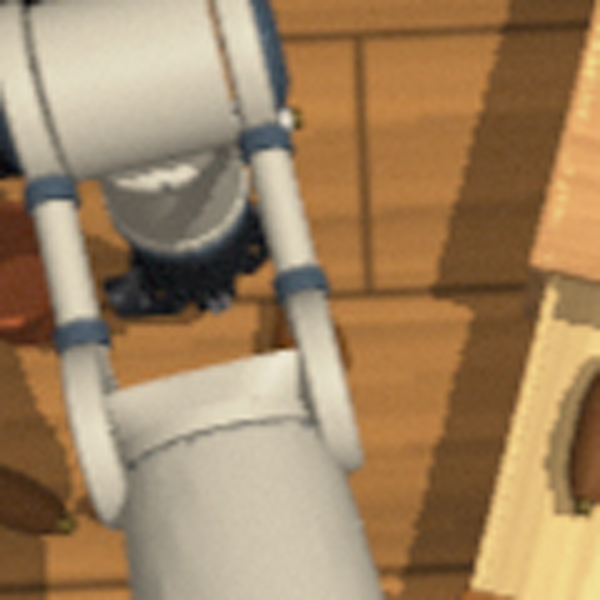

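View pics/dscene.png

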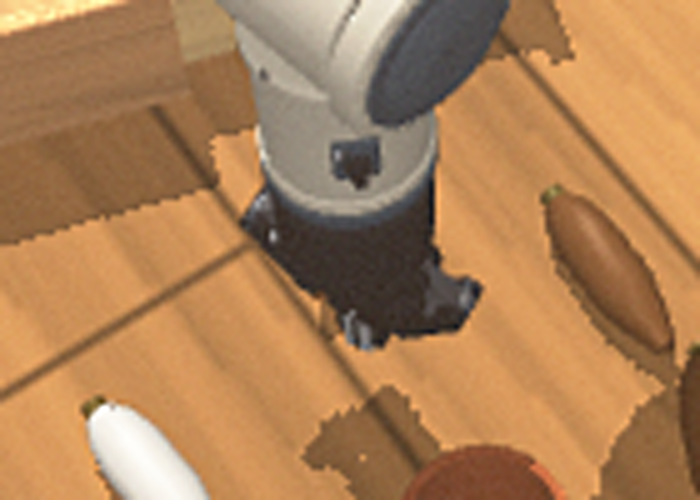

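Emit:
{"op": "step_arm", "data": {
  "angular": [
    [0,0,0],
    [0,0,0],
    [0,0,0],
    [0,0,0]
  ],
  "translation": [
    [0,0,-0.003],
    [0,0,-0.003],
    [0,0,-0.003],
    [0,0,0]
  ],
  "fingers": [0,0,0,0]
}}

```text
time_s: 9.58
position: [710.9, 178.9, 13.5]
ee_rot: [-0.602, 0.603, -0.371, 0.37]
force: [-0.5, 0.5, -0.6]
opening: 0.003
```

Emit:
{"op": "step_arm", "data": {
  "angular": [
    [0,0,0],
    [0,0,0],
    [0,0,0]
  ],
  "translation": [
    [0,0,-0.003],
    [0,0,-0.002],
    [0,0,0]
  ],
  "fingers": [0,0,0]
}}

```text
time_s: 9.83
position: [711.2, 178.9, 9.0]
ee_rot: [-0.602, 0.603, -0.371, 0.37]
force: [-0.7, -0.4, 0.1]
opening: -0.005
```

Emit:
{"op": "step_arm", "data": {
  "angular": [
    [0,0,0],
    [0,0,0],
    [0,0,0],
    [0,0,0]
  ],
  "translation": [
    [0,0,-0.002],
    [0,0,-0.002],
    [0,0,-0.002],
    [0,0,0]
  ],
  "fingers": [0,0,0,0]
}}

```text
time_s: 10.17
position: [711.2, 179.0, 3.2]
ee_rot: [-0.602, 0.603, -0.371, 0.37]
force: [-0.1, 0.4, 0.4]
opening: -0.0
```

Emit:
{"op": "step_arm", "data": {
  "angular": [
    [0,0,0],
    [0,0,0],
    [0,0,0],
    [0,0,0]
  ],
  "translation": [
    [0,0,-0.002],
    [0,0,-0.002],
    [0,0,0],
    [0,0,0]
  ],
  "fingers": [0,0,0,0]
}}

```text
time_s: 10.5
position: [711.4, 179.0, -0.4]
ee_rot: [-0.602, 0.602, -0.37, 0.37]
force: [-0.9, 0.4, 0.7]
opening: 0.003
```

Emit:
{"op": "step_arm", "data": {
  "angular": [
    [0,0,0],
    [0,0,0],
    [0,0,0]
  ],
  "translation": [
    [0,0,-0.002],
    [0,0,-0.002],
    [0,0,0]
  ],
  "fingers": [0,0,0]
}}

```text
time_s: 10.75
position: [711.3, 178.9, -4.8]
ee_rot: [-0.602, 0.603, -0.371, 0.37]
force: [-0.5, -0.5, 0.3]
opening: -0.001
```

Emit:
{"op": "step_arm", "data": {
  "angular": [
    [0,0,0],
    [0,0,0],
    [0,0,0]
  ],
  "translation": [
    [0,0,-0.002],
    [0,0,-0.002],
    [0,0,0]
  ],
  "fingers": [0,0,0]
}}

```text
time_s: 11.0
position: [711.3, 179.0, -8.8]
ee_rot: [-0.602, 0.603, -0.371, 0.37]
force: [0.4, -0.3, 0.0]
opening: 0.003
```

Emit:
{"op": "step_arm", "data": {
  "angular": [
    [0,0,0],
    [0,0,0],
    [0,0,0]
  ],
  "translation": [
    [0,0,-0.002],
    [0,0,-0.002],
    [0,0,0]
  ],
  "fingers": [0,0,0]
}}

```text
time_s: 11.25
position: [711.2, 179.0, -12.8]
ee_rot: [-0.602, 0.603, -0.371, 0.37]
force: [-0.2, 0.4, -0.3]
opening: 0.002
```

Emit:
{"op": "step_arm", "data": {
  "angular": [
    [0,0,0],
    [0,0,0],
    [0,0,0]
  ],
  "translation": [
    [0,0,-0.002],
    [0,0,-0.001],
    [0,0,0]
  ],
  "fingers": [0,0,0]
}}

```text
time_s: 11.5
position: [711.9, 179.1, -14.3]
ee_rot: [0.603, -0.602, 0.37, -0.371]
force: [-0.6, -0.5, 3.0]
opening: -0.001
```

Run:
```python
from h import *
for c,r in(("scene",(190,290,220,360)),):
    im=bot.read_camera(c)[:,:,::-1]
    cv2.imwrite(f'pics/e{c}.png',cv2.resize(im[r[0]:r[1],r[2]:r[3]],None,fx=5,fy=5,interpolation=2))
s,M=st()
```

```text
t 11.55 pos [711.8 179.1 -14.3] F [-1.6  0.5  3.8] open 0.002 jawdeg -63.2 down [ 0.001  0.    -1.   ] q6 1.3
```

View pics/escene.png

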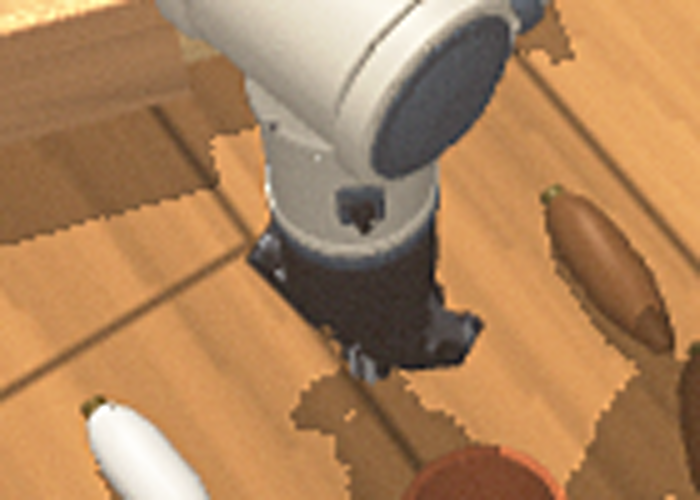

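Run:
```python
from h import *
print(tri((283.4,170.6),(292.4,258)))
im=bot.read_camera("top")[:,:,::-1]
r=(110,230,240,360);cv2.imwrite('pics/etop.png',cv2.resize(im[r[0]:r[1],r[2]:r[3]],None,fx=5,fy=5,interpolation=2))
print(toplane((293.4,265.6),"scene",3))
```

```text
[712.71787987 177.696313    27.22574677]
[717.5973081  187.26118549   3.        ]
```

View pics/etop.png

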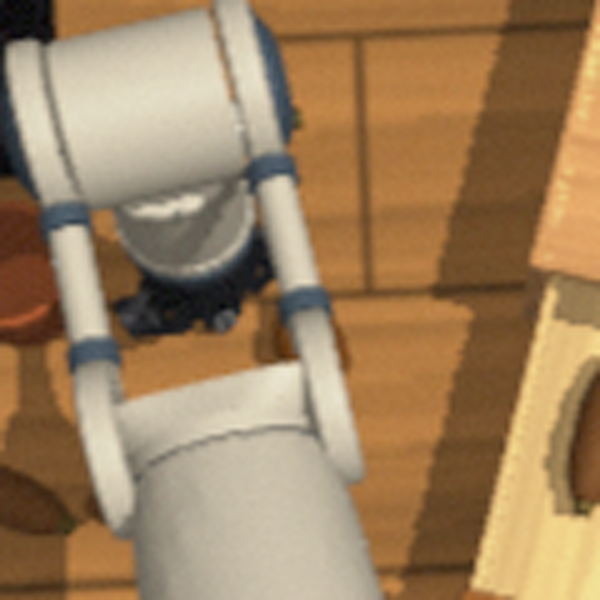

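Run:
```python
from h import *
print(tri((284.4,174.4),(293.4,265.6)))
# bench feature tri: plank joint corner: top etop (265,300)->, scene escene (250,245)
print(tri((240+358/5,110+293/5),(220+250/5,190+243/5)))
```

```text
[713.25900074 179.30054013 -17.21483511]
[724.43108508  83.77514218   2.21438169]
```

Emit:
{"op": "step_arm", "data": {
  "angular": [
    [0,0,0],
    [0,0,0],
    [0,0,0],
    [0,0,0],
    [0,0,0],
    [0,0,0],
    [0,0,0]
  ],
  "translation": [
    [0,0,0.02],
    [0,0,0.02],
    [0,0,0.02],
    [0,0,0.02],
    [0,0,0.02],
    [0,0,0.02],
    [0,0,0]
  ],
  "fingers": [0,0,0.5,1,1,1,1]
}}

```text
time_s: 12.18
position: [713.5, 179.4, 110.6]
ee_rot: [0.604, -0.6, 0.368, -0.372]
force: [0.1, 0.6, 1.3]
opening: 0.708
```

Run:
```python
from h import *
for c in("scene","top"):
    im=bot.read_camera(c); cv2.imwrite(f"pics/{c}2.png",im[:,:,::-1])
    spots("bulb1",c,23); masks("bulb1",c)
st()
a=cv2.imread('pics/scene2.png')[205:270,260:340];b=cv2.imread('pics/top2.png')[150:215,270:350]
cv2.imwrite('pics/c5b.png',np.hstack([cv2.resize(x,None,fx=5,fy=5,interpolation=2) for x in(a,b)]))
```

```text
bulb1 scene 0.76 [290.5 235.8] [680. 118.  23.]
bulb1 scene 0.69 [421.1 215.1] [347. 275.  23.]
bulb1 scene 0.41 [399.9 251.6] [470. 325.  23.]
  mask bulb1 scene 0.72 [419. 213.] 326 ctr [352. 269.] ang 6.0 len -41.0 37.0
  mask bulb1 scene 0.67 [288. 241.] 204 ctr [691. 125.] ang 54.0 len -30.0 25.0
bulb1 top 0.65 [255.9 283. ] [354. 271.  23.]
  mask bulb1 top 0.6 [257. 280.] 298 ctr [351. 268.] ang -2.0 len -42.0 36.0
t 12.4833 pos [710.7 178.8 102.2] F [-0.5 -0.5 -0.5] open 0.999 jawdeg -63.2 down [-0.004 -0.001 -1.   ] q6 1.3
```

View pics/c5b.png

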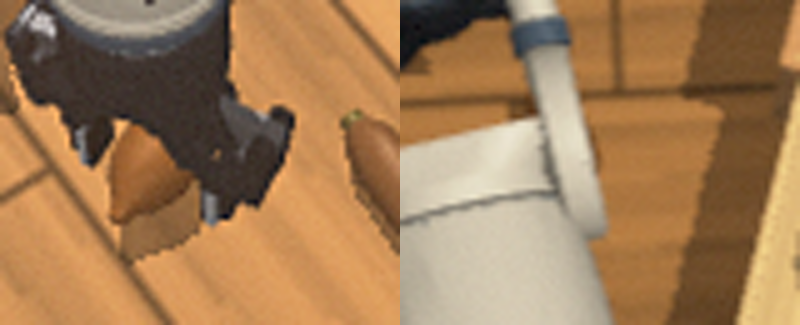

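Emit:
{"op": "step_arm", "data": {
  "angular": [
    [0,0,0],
    [0,0,0],
    [0,0,0],
    [0,0,0],
    [0,0,0],
    [0,0,0],
    [0,0,0],
    [0,0,0],
    [0,0,0],
    [0,0,0],
    [0,0,0],
    [0,0,0],
    [0,0,0]
  ],
  "translation": [
    [-0.01,-0.02,0],
    [-0.01,-0.02,0],
    [-0.01,-0.02,0],
    [0,0,0],
    [0,0,-0.02],
    [0,0,-0.02],
    [0,0,-0.02],
    [0,0,-0.015],
    [0,0,-0.015],
    [0,0,-0.01],
    [0,0,-0.01],
    [0,0,-0.004],
    [0,0,0]
  ],
  "fingers": [1,1,1,1,1,1,1,1,1,1,1,1,1]
}}

```text
time_s: 13.57
position: [681.0, 119.1, -10.4]
ee_rot: [-0.602, 0.603, -0.371, 0.37]
force: [0.1, 0.0, 0.0]
opening: 1.001
```

Emit:
{"op": "step_arm", "data": {
  "angular": [
    [0,0,0],
    [0,0,0],
    [0,0,0],
    [0,0,0],
    [0,0,0],
    [0,0,0],
    [0,0,0]
  ],
  "translation": [
    [0,0,0],
    [0,0,0],
    [0,0,0],
    [0,0,0],
    [0,0,0],
    [0,0,0],
    [0,0,0]
  ],
  "fingers": [0,0,0,0,0,0,0]
}}

```text
time_s: 14.15
position: [682.5, 119.1, -7.5]
ee_rot: [0.603, -0.602, 0.37, -0.371]
force: [-0.4, -0.2, 5.2]
opening: 0.515
```

Emit:
{"op": "step_arm", "data": {
  "angular": [
    [0,0,0],
    [0,0,0],
    [0,0,0],
    [0,0,0],
    [0,0,0],
    [0,0,0],
    [0,0,0],
    [0,0,0],
    [0,0,0]
  ],
  "translation": [
    [0,0,0.01],
    [0,0,0.02],
    [0,0,0.02],
    [0,0,0.02],
    [0,0,0.02],
    [0,0,0.02],
    [0,0,0.02],
    [0,0,0.02],
    [0,0,0]
  ],
  "fingers": [0,0,0,0,0,0,0,0,0]
}}

```text
time_s: 14.9
position: [683.1, 119.2, 146.7]
ee_rot: [0.604, -0.601, 0.368, -0.372]
force: [1.3, -0.1, 0.7]
opening: 0.514
```

Emit:
{"op": "step_arm", "data": {
  "angular": [
    [0,0,0],
    [0,0,0],
    [0,0,0],
    [0,0,0],
    [0,0,0],
    [0,0,0],
    [0,0,0],
    [0,0,0],
    [0,0,0],
    [0,0,0],
    [0,0,0],
    [0,0,0],
    [0,0,0],
    [0,0,0],
    [0,0,0],
    [0,0,0],
    [0,0,0],
    [0,0,0],
    [0,0,0]
  ],
  "translation": [
    [-0.0104,-0.0236,0],
    [-0.0104,-0.0236,0],
    [-0.0104,-0.0236,0],
    [-0.0104,-0.0236,0],
    [-0.0104,-0.0236,0],
    [-0.0104,-0.0236,0],
    [-0.0104,-0.0236,0],
    [-0.0104,-0.0236,0],
    [-0.0104,-0.0236,0],
    [-0.0104,-0.0236,0],
    [-0.0104,-0.0236,0],
    [-0.0104,-0.0236,0],
    [-0.0104,-0.0236,0],
    [-0.0104,-0.0236,0],
    [-0.0104,-0.0236,0],
    [-0.0104,-0.0236,0],
    [-0.0104,-0.0236,0],
    [-0.0104,-0.0236,0],
    [0,0,0]
  ],
  "fingers": [0,0,0,0,0,0,0,0,0,0,0,0,0,0,0,0,0,0,0]
}}

```text
time_s: 16.48
position: [491.7, -309.3, 139.1]
ee_rot: [-0.601, 0.602, -0.372, 0.371]
force: [1.1, -0.4, -1.1]
opening: 0.515
```

Run:
```python
from h import *
st()
for c in("scene",):
    im=bot.read_camera(c); cv2.imwrite(f"pics/{c}3.png",im[:,:,::-1])
```

```text
t 16.4833 pos [ 491.7 -309.3  139.1] F [ 1.1 -0.4 -1.1] open 0.515 jawdeg -63.4 down [-0.003 -0.001 -1.   ] q6 0.49
```

View pics/scene3.png

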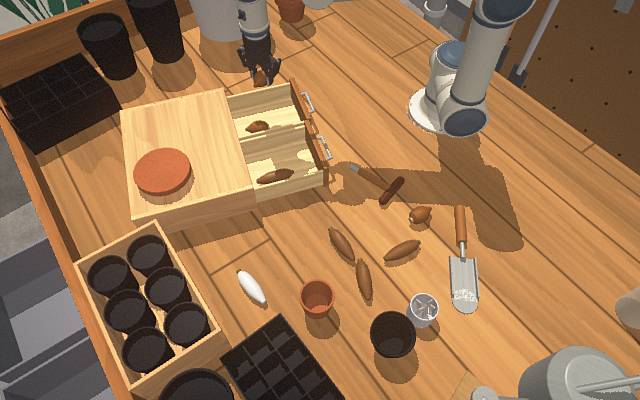

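Emit:
{"op": "step_arm", "data": {
  "angular": [
    [0,0,0],
    [0,0,0],
    [0,0,0],
    [0,0,0],
    [0,0,0],
    [0,0,0],
    [0,0,0],
    [0,0,0],
    [0,0,0]
  ],
  "translation": [
    [0.0035,0.0045,-0.02],
    [0,0,-0.02],
    [0,0,-0.02],
    [0,0,-0.02],
    [0,0,-0.015],
    [0,0,-0.012],
    [0,0,-0.01],
    [0,0,-0.008],
    [0,0,0]
  ],
  "fingers": [0,0,0,0,0,0,0,0,0]
}}

```text
time_s: 17.28
position: [497.2, -300.4, 13.8]
ee_rot: [0.602, -0.602, 0.371, -0.369]
force: [-0.8, 0.3, -1.9]
opening: 0.515
```

Run:
```python
from h import *
st()
im=bot.read_camera("scene"); cv2.imwrite("pics/s4.png",cv2.resize(im[60:180,200:340,::-1],None,fx=5,fy=5,interpolation=2))
```

```text
t 17.2833 pos [ 497.2 -300.4   13.8] F [-0.8  0.3 -1.9] open 0.515 jawdeg -63.2 down [-0.002  0.002 -1.   ] q6 0.5
```

View pics/s4.png

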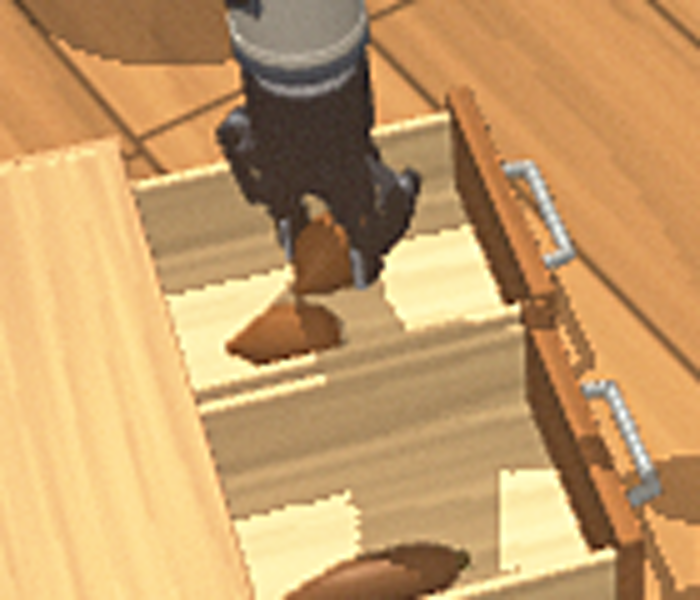

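Emit:
{"op": "step_arm", "data": {
  "angular": [
    [0,0,0],
    [0,0,0],
    [0,0,0],
    [0,0,0],
    [0,0,0],
    [0,0,0]
  ],
  "translation": [
    [0,0,-0.003],
    [0,0,-0.003],
    [0,0,0],
    [0,0,0],
    [0,0,0],
    [0,0,0]
  ],
  "fingers": [0,0,0,0.7,0.7,0.7]
}}

```text
time_s: 17.83
position: [498.0, -301.4, 10.3]
ee_rot: [-0.602, 0.602, -0.37, 0.371]
force: [0.0, 0.1, -0.9]
opening: 0.7
```

Emit:
{"op": "step_arm", "data": {
  "angular": [
    [0,0,0],
    [0,0,0],
    [0,0,0],
    [0,0,0],
    [0,0,0],
    [0,0,0],
    [0,0,0],
    [0,0,0]
  ],
  "translation": [
    [0,0,0.01],
    [0,0,0.02],
    [0,0,0.025],
    [0,0,0.025],
    [0,0,0.025],
    [0,0,0.025],
    [0,0,0],
    [0,0,0]
  ],
  "fingers": [0.7,0.7,0.7,0.7,1,1,1,1]
}}

```text
time_s: 18.5
position: [498.8, -302.0, 143.2]
ee_rot: [-0.602, 0.602, -0.369, 0.372]
force: [-0.2, 0.1, -0.5]
opening: 1.001
```

Run:
```python
from h import *
st()
im=bot.read_camera("scene"); cv2.imwrite("pics/s5.png",cv2.resize(im[60:340,200:480,::-1],None,fx=2,fy=2,interpolation=2))
spots("bulb1","scene",23);spots("tuber1","scene",18);masks("tuber1","scene")
bot.read_camera("top");spots("bulb1","top",23);masks("bulb1","top");spots("tuber1","top",18);masks("tuber1","top")
```

```text
t 18.5 pos [ 498.8 -302.   143.2] F [-0.2  0.1 -0.5] open 1.001 jawdeg -63.2 down [ 0.004 -0.003 -1.   ] q6 0.5
bulb1 scene 0.62 [267.  113.1] [ 492. -304.   23.]
bulb1 scene 0.54 [421.6 214.1] [343. 273.  23.]
tuber1 scene 0.87 [251.3 285.5] [838. 177.  18.]
tuber1 scene 0.84 [403.1 249.3] [456. 324.  18.]
tuber1 scene 0.84 [337.1 239.3] [582. 198.  18.]
tuber1 scene 0.69 [366.  279.1] [590. 332.  18.]
  mask tuber1 scene 0.95 [366. 280.] 476 ctr [594. 328.] ang 62.0 len -58.0 55.0
  mask tuber1 scene 0.94 [252. 285.] 470 ctr [840. 177.] ang 96.0 len -59.0 56.0
  mask tuber1 scene 0.82 [401. 251.] 468 ctr [461. 323.] ang -7.0 len -59.0 58.0
  mask tuber1 scene 0.68 [340. 242.] 417 ctr [580. 213.] ang 86.0 len -58.0 57.0
  mask tuber1 scene 0.15 [276. 107.] 3000 ctr [ 467. -322.] ang -23.0 len -139.0 137.0
bulb1 top 0.8 [257.  282.6] [355. 268.  23.]
bulb1 top 0.57 [436.6 224.1] [ 511. -307.   23.]
  mask bulb1 top 0.48 [257. 283.] 274 ctr [349. 268.] ang -3.0 len -40.0 35.0
  mask bulb1 top 0.44 [434. 222.] 128 ctr [ 504. -302.] ang 16.0 len -37.0 35.0
tuber1 top 0.8 [240.1 209.8] [589. 322.  18.]
tuber1 top 0.69 [243.4 250.8] [456. 311.  18.]
tuber1 top 0.59 [273.6 212.1] [576. 214.  18.]
tuber1 top 0.54 [282.8 132.4] [852. 178.  18.]
  mask tuber1 top 0.81 [239. 211.] 362 ctr [595. 326.] ang 61.0 len -58.0 59.0
  mask tuber1 top 0.58 [276. 207.] 279 ctr [583. 211.] ang 87.0 len -51.0 54.0
  mask tuber1 top 0.52 [241. 252.] 385 ctr [460. 321.] ang -9.0 len -54.0 57.0
  mask tuber1 top 0.51 [284. 131.] 230 ctr [843. 170.] ang 95.0 len -48.0 52.0
```

View pics/s5.png

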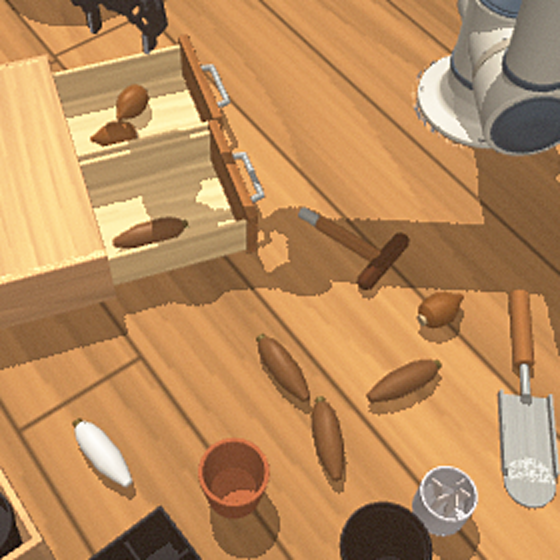

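Emit:
{"op": "step_arm", "data": {
  "angular": [
    [0,0,-3],
    [0,0,-3],
    [0,0,-3],
    [0,0,-3],
    [0,0,-3],
    [0,0,-3],
    [0,0,-3],
    [0,0,-3],
    [0,0,-3],
    [0,0,0],
    [0,0,0],
    [0,0,0],
    [0,0,0],
    [0,0,0],
    [0,0,0],
    [0,0,0],
    [0,0,0],
    [0,0,0],
    [0,0,0],
    [0,0,0]
  ],
  "translation": [
    [-0.0074,0.0286,0],
    [-0.0074,0.0286,0],
    [-0.0074,0.0286,0],
    [-0.0074,0.0286,0],
    [-0.0074,0.0286,0],
    [-0.0074,0.0286,0],
    [-0.0074,0.0286,0],
    [-0.0074,0.0286,0],
    [-0.0074,0.0286,0],
    [-0.0074,0.0286,0],
    [-0.0074,0.0286,0],
    [-0.0074,0.0286,0],
    [-0.0074,0.0286,0],
    [-0.0074,0.0286,0],
    [-0.0074,0.0286,0],
    [-0.0074,0.0286,0],
    [-0.0074,0.0286,0],
    [-0.0074,0.0286,0],
    [-0.0074,0.0286,0],
    [-0.0074,0.0286,0]
  ],
  "fingers": [1,1,1,1,1,1,1,1,1,1,1,1,1,1,1,1,1,1,1,1]
}}

```text
time_s: 20.62
position: [349.2, 272.1, 139.9]
ee_rot: [-0.499, 0.499, -0.501, 0.501]
force: [0.7, -0.5, 0.9]
opening: 1.002
```

Emit:
{"op": "step_arm", "data": {
  "angular": [
    [0,0,0],
    [0,0,0]
  ],
  "translation": [
    [0,0,0],
    [0,0,0]
  ],
  "fingers": [1,1]
}}

```text
time_s: 20.78
position: [349.2, 271.6, 139.6]
ee_rot: [-0.5, 0.5, -0.5, 0.5]
force: [0.2, -0.2, 0.6]
opening: 0.998
```

Run:
```python
from h import *
st()
im=bot.read_camera("scene"); cv2.imwrite("pics/s6.png",cv2.resize(im[140:300,320:500,::-1],None,fx=4,fy=3.7,interpolation=2))
spots("bulb1","scene",23);masks("bulb1","scene")
```

```text
t 20.7833 pos [349.2 271.6 139.6] F [ 0.2 -0.2  0.6] open 0.998 jawdeg -90.0 down [-0.001 -0.001 -1.   ] q6 2.15
bulb1 scene 0.89 [421.4 215.1] [346. 275.  23.]
bulb1 scene 0.69 [314.3 160.6] [479. -54.  23.]
bulb1 scene 0.6 [266.9 112.1] [ 490. -308.   23.]
  mask bulb1 scene 0.74 [420. 212.] 314 ctr [349. 270.] ang 3.0 len -41.0 38.0
  mask bulb1 scene 0.73 [266. 110.] 224 ctr [ 490. -317.] ang 42.0 len -40.0 40.0
```

View pics/s6.png

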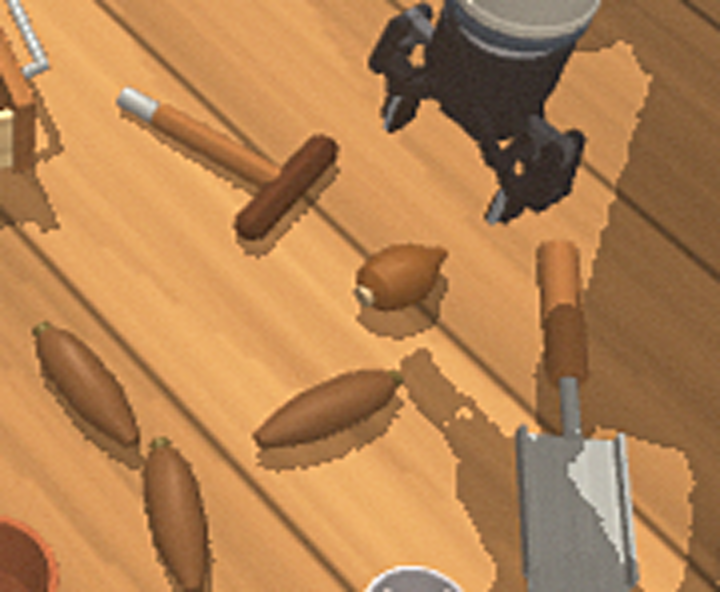

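Emit:
{"op": "step_arm", "data": {
  "angular": [
    [0,0,0],
    [0,0,0],
    [0,0,0],
    [0,0,0],
    [0,0,0],
    [0,0,0],
    [0,0,0],
    [0,0,0],
    [0,0,0],
    [0,0,0],
    [0,0,0]
  ],
  "translation": [
    [0.002,-0.001,-0.02],
    [0,0,-0.02],
    [0,0,-0.02],
    [0,0,-0.02],
    [0,0,-0.02],
    [0,0,-0.015],
    [0,0,-0.015],
    [0,0,-0.01],
    [0,0,-0.007],
    [0,0,-0.003],
    [0,0,0]
  ],
  "fingers": [1,1,1,1,1,1,1,1,1,1,1]
}}

```text
time_s: 21.85
position: [351.9, 269.3, -10.4]
ee_rot: [0.499, -0.499, 0.501, -0.501]
force: [0.2, 0.2, 0.2]
opening: 0.997
```

Emit:
{"op": "step_arm", "data": {
  "angular": [
    [0,0,0],
    [0,0,0],
    [0,0,0],
    [0,0,0],
    [0,0,0],
    [0,0,0],
    [0,0,0]
  ],
  "translation": [
    [0,0,0],
    [0,0,0],
    [0,0,0],
    [0,0,0],
    [0,0,0],
    [0,0,0],
    [0,0,0]
  ],
  "fingers": [0,0,0,0,0,0,0]
}}

```text
time_s: 22.43
position: [352.5, 270.2, -8.9]
ee_rot: [-0.5, 0.499, -0.501, 0.501]
force: [-0.5, -0.2, 5.9]
opening: 0.516
```

Emit:
{"op": "step_arm", "data": {
  "angular": [
    [0,0,0],
    [0,0,0],
    [0,0,0],
    [0,0,0],
    [0,0,0],
    [0,0,0],
    [0,0,0],
    [0,0,0],
    [0,0,0]
  ],
  "translation": [
    [0,0,0.01],
    [0,0,0.02],
    [0,0,0.02],
    [0,0,0.02],
    [0,0,0.02],
    [0,0,0.02],
    [0,0,0.02],
    [0,0,0.02],
    [0,0,0]
  ],
  "fingers": [0,0,0,0,0,0,0,0,0]
}}

```text
time_s: 23.18
position: [353.1, 270.6, 144.7]
ee_rot: [0.502, -0.497, 0.5, -0.501]
force: [1.1, 0.5, -0.2]
opening: 0.511
```

Emit:
{"op": "step_arm", "data": {
  "angular": [
    [0,0,0],
    [0,0,0],
    [0,0,0],
    [0,0,0],
    [0,0,0],
    [0,0,0],
    [0,0,0],
    [0,0,0],
    [0,0,0],
    [0,0,0],
    [0,0,0],
    [0,0,0],
    [0,0,0],
    [0,0,0],
    [0,0,0],
    [0,0,0],
    [0,0,0],
    [0,0,0],
    [0,0,0],
    [0,0,0]
  ],
  "translation": [
    [0.0072,-0.0279,0],
    [0.0072,-0.0279,0],
    [0.0072,-0.0279,0],
    [0.0072,-0.0279,0],
    [0.0072,-0.0279,0],
    [0.0072,-0.0279,0],
    [0.0072,-0.0279,0],
    [0.0072,-0.0279,0],
    [0.0072,-0.0279,0],
    [0.0072,-0.0279,0],
    [0.0072,-0.0279,0],
    [0.0072,-0.0279,0],
    [0.0072,-0.0279,0],
    [0.0072,-0.0279,0],
    [0.0072,-0.0279,0],
    [0.0072,-0.0279,0],
    [0.0072,-0.0279,0],
    [0.0072,-0.0279,0],
    [0,0,0],
    [0,0,0]
  ],
  "fingers": [0,0,0,0,0,0,0,0,0,0,0,0,0,0,0,0,0,0,0,0]
}}

```text
time_s: 24.85
position: [480.8, -233.2, 138.2]
ee_rot: [0.498, -0.499, 0.502, -0.5]
force: [-0.4, 0.7, -0.8]
opening: 0.517
```

Run:
```python
from h import *
st()
im=bot.read_camera("scene"); cv2.imwrite("pics/s7.png",cv2.resize(im[0:200,180:400,::-1],None,fx=3.5,fy=3,interpolation=2))
```

```text
t 24.85 pos [ 480.8 -233.2  138.2] F [-0.4  0.7 -0.8] open 0.517 jawdeg -90.3 down [-0.003  0.002 -1.   ] q6 1.06
```

View pics/s7.png

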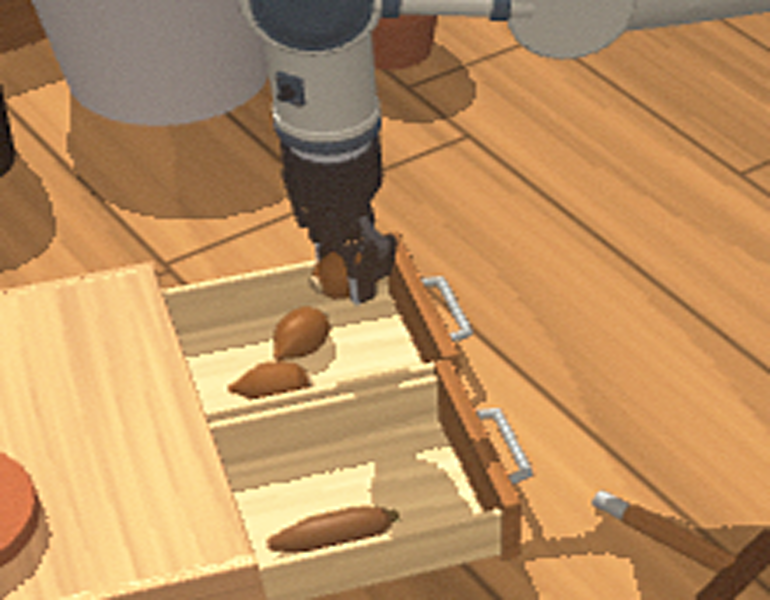

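Emit:
{"op": "step_arm", "data": {
  "angular": [
    [0,0,0],
    [0,0,0],
    [0,0,0],
    [0,0,0],
    [0,0,0],
    [0,0,0],
    [0,0,0],
    [0,0,0],
    [0,0,0],
    [0,0,0],
    [0,0,0]
  ],
  "translation": [
    [0,0,-0.02],
    [0,0,-0.02],
    [0,0,-0.02],
    [0,0,-0.02],
    [0,0,-0.015],
    [0,0,-0.012],
    [0,0,-0.01],
    [0,0,-0.006],
    [0,0,-0.003],
    [0,0,0],
    [0,0,0]
  ],
  "fingers": [0,0,0,0,0,0,0,0,0,0,0]
}}

```text
time_s: 25.82
position: [482.4, -233.5, 15.6]
ee_rot: [-0.499, 0.499, -0.499, 0.502]
force: [0.2, -4.4, 3.6]
opening: 0.515
```

Emit:
{"op": "step_arm", "data": {
  "angular": [
    [0,0,0],
    [0,0,0],
    [0,0,0],
    [0,0,0],
    [0,0,0],
    [0,0,0],
    [0,0,0],
    [0,0,0],
    [0,0,0],
    [0,0,0],
    [0,0,0]
  ],
  "translation": [
    [0,0,0],
    [0,0,0],
    [0,0,0],
    [0,0,0.01],
    [0,0,0.02],
    [0,0,0.025],
    [0,0,0.025],
    [0,0,0.025],
    [0,0,0.025],
    [0,0,0],
    [0,0,0]
  ],
  "fingers": [0.7,0.7,0.7,0.7,0.7,0.7,0.7,1,1,1,1]
}}

```text
time_s: 26.73
position: [482.5, -232.4, 146.5]
ee_rot: [-0.5, 0.499, -0.499, 0.502]
force: [0.7, -0.8, -0.4]
opening: 1.002
```

Run:
```python
from h import *
st()
im=bot.read_camera("scene"); cv2.imwrite("pics/s8.png",cv2.resize(im[60:340,200:480,::-1],None,fx=2,fy=2,interpolation=2))
masks("tuber1","scene")
```

```text
t 26.7333 pos [ 482.5 -232.4  146.5] F [ 0.7 -0.8 -0.4] open 1.002 jawdeg -90.1 down [ 0.004 -0.001 -1.   ] q6 1.06
  mask tuber1 scene 0.82 [249. 286.] 453 ctr [841. 175.] ang 95.0 len -57.0 57.0
  mask tuber1 scene 0.78 [341. 241.] 454 ctr [580. 211.] ang 86.0 len -56.0 56.0
  mask tuber1 scene 0.72 [366. 279.] 458 ctr [595. 328.] ang 62.0 len -56.0 54.0
  mask tuber1 scene 0.59 [400. 251.] 390 ctr [460. 323.] ang -6.0 len -54.0 54.0
```

View pics/s8.png

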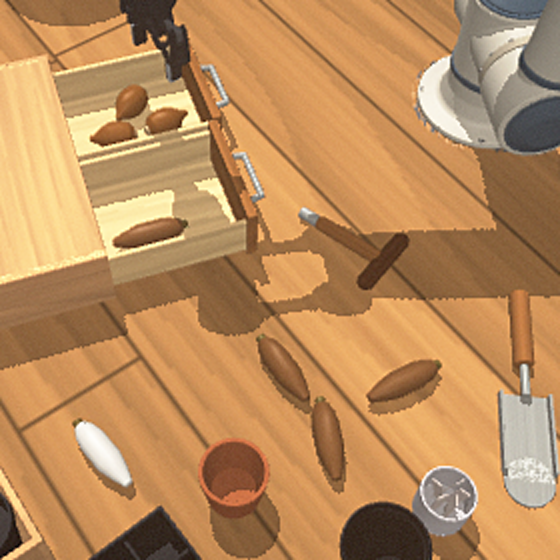

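Emit:
{"op": "step_arm", "data": {
  "angular": [
    [0,0,-1],
    [0,0,-1],
    [0,0,-1],
    [0,0,-1],
    [0,0,-1],
    [0,0,-1],
    [0,0,-1],
    [0,0,0],
    [0,0,0],
    [0,0,0],
    [0,0,0],
    [0,0,0],
    [0,0,0],
    [0,0,0],
    [0,0,0],
    [0,0,0],
    [0,0,0],
    [0,0,0],
    [0,0,0],
    [0,0,0]
  ],
  "translation": [
    [-0.0012,0.0292,0],
    [-0.0012,0.0292,0],
    [-0.0012,0.0292,0],
    [-0.0012,0.0292,0],
    [-0.0012,0.0292,0],
    [-0.0012,0.0292,0],
    [-0.0012,0.0292,0],
    [-0.0012,0.0292,0],
    [-0.0012,0.0292,0],
    [-0.0012,0.0292,0],
    [-0.0012,0.0292,0],
    [-0.0012,0.0292,0],
    [-0.0012,0.0292,0],
    [-0.0012,0.0292,0],
    [-0.0012,0.0292,0],
    [-0.0012,0.0292,0],
    [-0.0012,0.0292,0],
    [-0.0012,0.0292,0],
    [-0.0012,0.0292,0],
    [0,0,0]
  ],
  "fingers": [1,1,1,1,1,1,1,1,1,1,1,1,1,1,1,1,1,1,1,1]
}}

```text
time_s: 28.5
position: [456.6, 326.3, 141.4]
ee_rot: [0.468, -0.47, 0.53, -0.528]
force: [-0.1, 0.4, -0.4]
opening: 0.999
```

Run:
```python
from h import *
st()
im=bot.read_camera("scene"); cv2.imwrite("pics/s9.png",cv2.resize(im[140:300,320:500,::-1],None,fx=4,fy=3.7,interpolation=2))
spots("tuber1","scene",18);masks("tuber1","scene")
```

```text
t 28.5 pos [456.6 326.3 141.4] F [-0.1  0.4 -0.4] open 0.999 jawdeg -96.9 down [-0.004  0.    -1.   ] q6 2.25
tuber1 scene 0.83 [342.  244.1] [579. 217.  18.]
tuber1 scene 0.69 [366.6 278.7] [588. 332.  18.]
tuber1 scene 0.67 [250.9 283.8] [837. 172.  18.]
tuber1 scene 0.55 [401.  249.6] [461. 321.  18.]
  mask tuber1 scene 0.93 [366. 280.] 508 ctr [593. 328.] ang 63.0 len -58.0 57.0
  mask tuber1 scene 0.9 [401. 250.] 440 ctr [460. 323.] ang -7.0 len -58.0 56.0
  mask tuber1 scene 0.62 [340. 243.] 422 ctr [580. 214.] ang 87.0 len -58.0 55.0
  mask tuber1 scene 0.57 [248. 283.] 506 ctr [841. 177.] ang 96.0 len -59.0 55.0
```

View pics/s9.png

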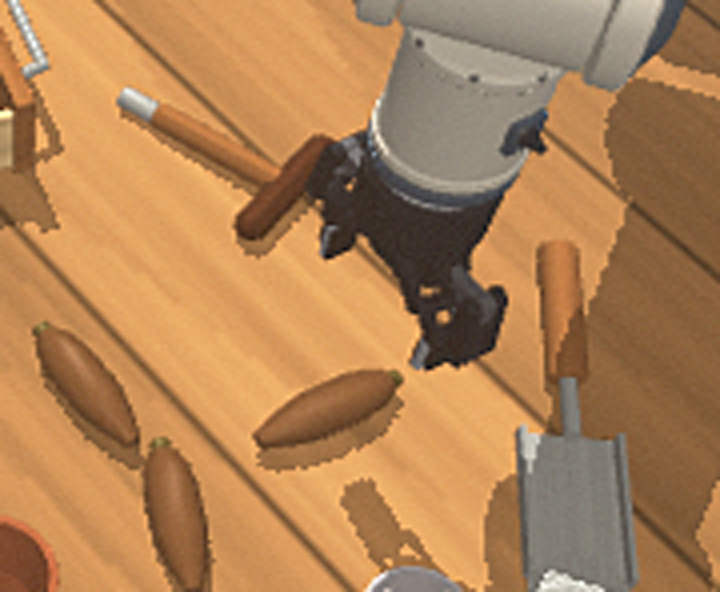

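Emit:
{"op": "step_arm", "data": {
  "angular": [
    [0,0,0],
    [0,0,0],
    [0,0,0],
    [0,0,0],
    [0,0,0],
    [0,0,0],
    [0,0,0],
    [0,0,0],
    [0,0,0],
    [0,0,0],
    [0,0,0],
    [0,0,0]
  ],
  "translation": [
    [0.002,-0.002,-0.02],
    [0,0,-0.02],
    [0,0,-0.02],
    [0,0,-0.02],
    [0,0,-0.02],
    [0,0,-0.02],
    [0,0,-0.015],
    [0,0,-0.01],
    [0,0,-0.006],
    [0,0,-0.003],
    [0,0,0],
    [0,0,0]
  ],
  "fingers": [1,1,1,1,1,1,1,1,1,1,1,1]
}}

```text
time_s: 29.65
position: [461.2, 320.4, -9.2]
ee_rot: [-0.468, 0.467, -0.53, 0.53]
force: [0.3, -0.2, 0.8]
opening: 0.998
```

Emit:
{"op": "step_arm", "data": {
  "angular": [
    [0,0,0],
    [0,0,0],
    [0,0,0],
    [0,0,0],
    [0,0,0],
    [0,0,0],
    [0,0,0],
    [0,0,0]
  ],
  "translation": [
    [0,0,0],
    [0,0,0],
    [0,0,0],
    [0,0,0],
    [0,0,0],
    [0,0,0],
    [0,0,0],
    [0,0,0]
  ],
  "fingers": [0,0,0,0,0,0,0,0]
}}

```text
time_s: 30.32
position: [461.0, 320.6, -9.4]
ee_rot: [-0.468, 0.467, -0.53, 0.53]
force: [-0.2, -0.3, 4.4]
opening: 0.401
```

Emit:
{"op": "step_arm", "data": {
  "angular": [
    [0,0,0],
    [0,0,0],
    [0,0,0],
    [0,0,0],
    [0,0,0],
    [0,0,0],
    [0,0,0],
    [0,0,0],
    [0,0,0]
  ],
  "translation": [
    [0,0,0.01],
    [0,0,0.02],
    [0,0,0.02],
    [0,0,0.02],
    [0,0,0.02],
    [0,0,0.02],
    [0,0,0.02],
    [0,0,0.02],
    [0,0,0]
  ],
  "fingers": [0,0,0,0,0,0,0,0,0]
}}

```text
time_s: 31.07
position: [462.0, 321.1, 144.8]
ee_rot: [-0.47, 0.465, -0.53, 0.531]
force: [-0.9, 1.2, -1.2]
opening: 0.398
```

Emit:
{"op": "step_arm", "data": {
  "angular": [
    [0,0,-1],
    [0,0,-1],
    [0,0,-1],
    [0,0,-1],
    [0,0,-1],
    [0,0,-1],
    [0,0,-1],
    [0,0,-1],
    [0,0,-1],
    [0,0,-1],
    [0,0,0],
    [0,0,0],
    [0,0,0],
    [0,0,0],
    [0,0,0],
    [0,0,0],
    [0,0,0],
    [0,0,0],
    [0,0,0]
  ],
  "translation": [
    [0.0081,-0.0273,0],
    [0.0081,-0.0273,0],
    [0.0081,-0.0273,0],
    [0.0081,-0.0273,0],
    [0.0081,-0.0273,0],
    [0.0081,-0.0273,0],
    [0.0081,-0.0273,0],
    [0.0081,-0.0273,0],
    [0.0081,-0.0273,0],
    [0.0081,-0.0273,0],
    [0.0081,-0.0273,0],
    [0.0081,-0.0273,0],
    [0.0081,-0.0273,0],
    [0.0081,-0.0273,0],
    [0.0081,-0.0273,0],
    [0.0081,-0.0273,0],
    [0.0081,-0.0273,0],
    [0,0,0],
    [0,0,0]
  ],
  "fingers": [0,0,0,0,0,0,0,0,0,0,0,0,0,0,0,0,0,0,0]
}}

```text
time_s: 32.65
position: [597.6, -144.9, 137.6]
ee_rot: [0.418, -0.42, 0.571, -0.569]
force: [0.6, -0.6, -0.7]
opening: 0.402
```

Run:
```python
from h import *
s,M=st()
print(cab(s["position"]))
im=bot.read_camera("scene"); cv2.imwrite("pics/s10.png",cv2.resize(im[40:240,180:400,::-1],None,fx=3.5,fy=3,interpolation=2))
```

```text
t 32.65 pos [ 597.6 -144.9  137.6] F [ 0.6 -0.6 -0.7] open 0.402 jawdeg -107.3 down [-0.003  0.001 -1.   ] q6 1.58
[-60.70176666  53.8837807 ]
```

View pics/s10.png

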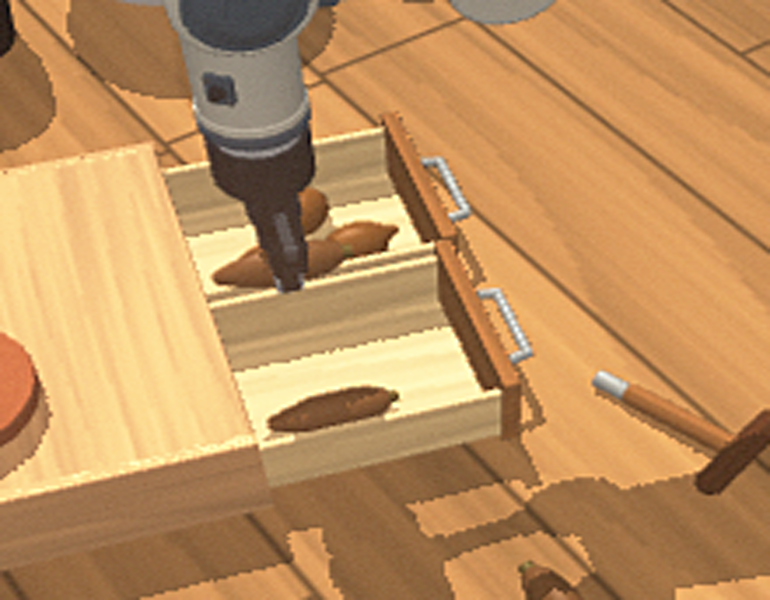

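Emit:
{"op": "step_arm", "data": {
  "angular": [
    [0,0,0],
    [0,0,0],
    [0,0,0],
    [0,0,0],
    [0,0,0],
    [0,0,0],
    [0,0,0],
    [0,0,0],
    [0,0,0],
    [0,0,0],
    [0,0,0]
  ],
  "translation": [
    [-0.006,0.005,-0.02],
    [0,0,-0.02],
    [0,0,-0.02],
    [0,0,-0.02],
    [0,0,-0.02],
    [0,0,-0.01],
    [0,0,-0.01],
    [0,0,-0.006],
    [0,0,-0.004],
    [0,0,-0.002],
    [0,0,0]
  ],
  "fingers": [0,0,0,0,0,0,0,0,0,0,0]
}}

```text
time_s: 33.62
position: [598.4, -139.5, 17.3]
ee_rot: [-0.424, 0.417, -0.564, 0.574]
force: [1.5, 3.2, 22.7]
opening: 0.4
```

Run:
```python
from h import *
s,M=st()
print(cab(s["position"]))
im=bot.read_camera("scene"); cv2.imwrite("pics/s11.png",cv2.resize(im[40:240,180:400,::-1],None,fx=3.5,fy=3,interpolation=2))
```

```text
t 33.6167 pos [ 598.4 -139.5   17.3] F [ 1.5  3.2 22.7] open 0.4 jawdeg -107.1 down [ 0.016 -0.005 -1.   ] q6 1.58
[-61.61472955  59.25138946]
```

View pics/s11.png

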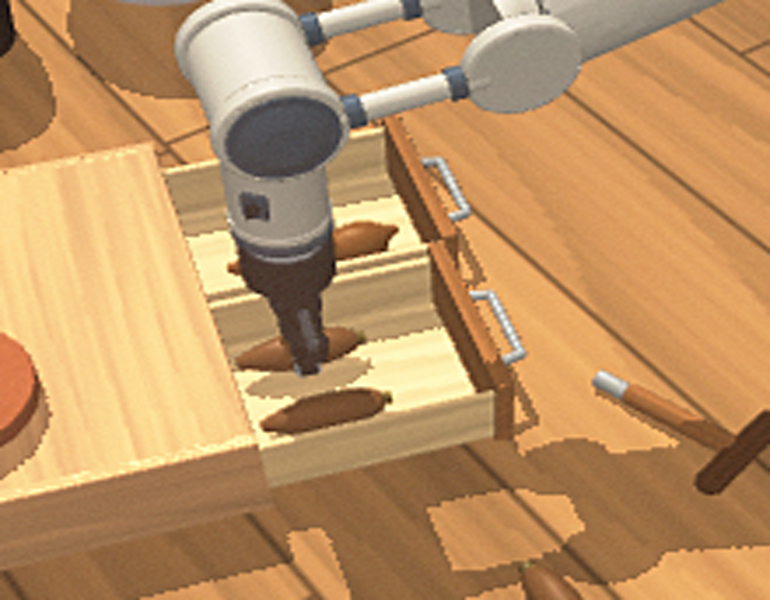

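Emit:
{"op": "step_arm", "data": {
  "angular": [
    [0,0,0],
    [0,0,0],
    [0,0,0],
    [0,0,0]
  ],
  "translation": [
    [0,0,0.012],
    [0,0,0.012],
    [0,0.007,0],
    [0,0,0]
  ],
  "fingers": [0,0,0,0]
}}

```text
time_s: 34.0
position: [592.8, -130.6, 32.6]
ee_rot: [-0.42, 0.419, -0.569, 0.569]
force: [-0.6, -0.0, -1.0]
opening: 0.398
```

Run:
```python
from h import *
s,M=st()
print(cab(s["position"]))
im=bot.read_camera("scene"); cv2.imwrite("pics/s12.png",cv2.resize(im[40:240,180:400,::-1],None,fx=3.5,fy=3,interpolation=2))
im=bot.read_camera("top"); cv2.imwrite("pics/t12.png",cv2.resize(im[60:280,325:505,::-1],None,fx=2.7,fy=2.7,interpolation=2))
```

```text
t 34.0 pos [ 592.8 -130.6   32.6] F [-0.6 -0.  -1. ] open 0.398 jawdeg -107.1 down [ 0.001  0.001 -1.   ] q6 1.6
[-69.6043651   66.10511346]
```

View pics/s12.png

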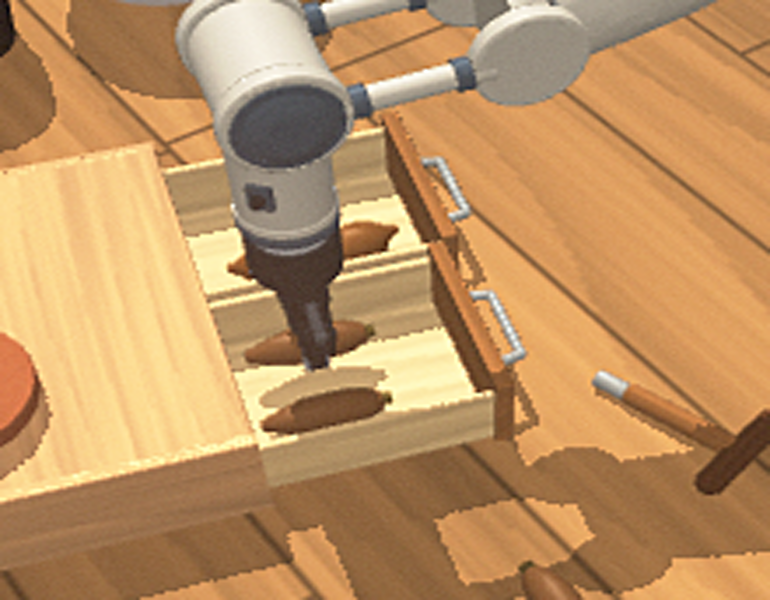

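View pics/t12.png

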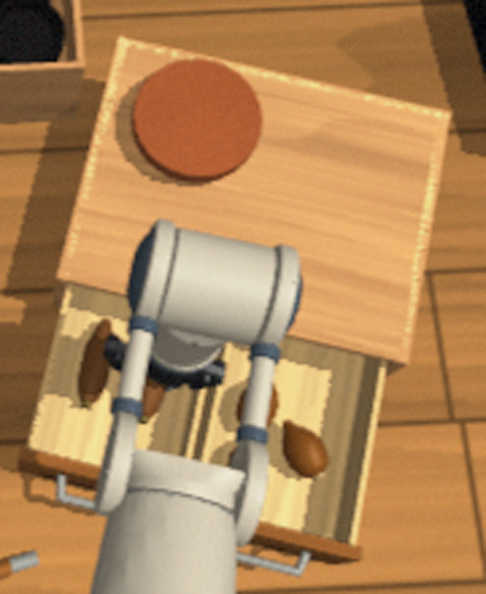

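Emit:
{"op": "step_arm", "data": {
  "angular": [
    [0,0,0],
    [0,0,0],
    [0,0,0],
    [0,0,0]
  ],
  "translation": [
    [0,0,-0.006],
    [0,0,-0.004],
    [0,0,-0.002],
    [0,0,0]
  ],
  "fingers": [0,0,0,0]
}}

```text
time_s: 34.43
position: [591.4, -131.7, 18.0]
ee_rot: [0.419, -0.42, 0.57, -0.568]
force: [0.7, 0.3, -0.9]
opening: 0.403
```

Emit:
{"op": "step_arm", "data": {
  "angular": [
    [0,0,0],
    [0,0,0],
    [0,0,0]
  ],
  "translation": [
    [0,0,-0.003],
    [0,0,-0.003],
    [0,0,0]
  ],
  "fingers": [0,0,0]
}}

```text
time_s: 34.68
position: [592.0, -131.8, 13.1]
ee_rot: [0.419, -0.42, 0.569, -0.569]
force: [0.1, 0.4, -1.8]
opening: 0.396
```

Emit:
{"op": "step_arm", "data": {
  "angular": [
    [0,0,0],
    [0,0,0],
    [0,0,0],
    [0,0,0]
  ],
  "translation": [
    [0,0,-0.002],
    [0,0,0],
    [0,0,0],
    [0,0,0]
  ],
  "fingers": [0,0,0.55,0.55]
}}

```text
time_s: 35.02
position: [593.6, -128.8, 12.8]
ee_rot: [0.422, -0.418, 0.57, -0.568]
force: [3.0, 10.3, 2.6]
opening: 0.551
```

Emit:
{"op": "step_arm", "data": {
  "angular": [
    [0,0,0],
    [0,0,0],
    [0,0,0],
    [0,0,0],
    [0,0,0],
    [0,0,0],
    [0,0,0],
    [0,0,0]
  ],
  "translation": [
    [0,0,0.01],
    [0,0,0.02],
    [0,0,0.025],
    [0,0,0.025],
    [0,0,0.025],
    [0,0,0.025],
    [0,0,0],
    [0,0,0]
  ],
  "fingers": [0.55,0.55,0.55,0.55,1,1,1,1]
}}

```text
time_s: 35.68
position: [593.6, -132.3, 145.2]
ee_rot: [-0.421, 0.419, -0.567, 0.571]
force: [0.9, 0.7, -0.8]
opening: 1.001
```

Run:
```python
from h import *
s,M=st()
im=bot.read_camera("scene"); cv2.imwrite("pics/s13.png",cv2.resize(im[60:340,200:480,::-1],None,fx=2,fy=2,interpolation=2))
masks("tuber1","scene")
im=bot.read_camera("top"); cv2.imwrite("pics/t13.png",cv2.resize(im[60:280,325:505,::-1],None,fx=2.7,fy=2.7,interpolation=2))
```

```text
t 35.6833 pos [ 593.6 -132.3  145.2] F [ 0.9  0.7 -0.8] open 1.001 jawdeg -107.2 down [ 0.005 -0.002 -1.   ] q6 1.6
  mask tuber1 scene 0.96 [249. 285.] 532 ctr [841. 175.] ang 96.0 len -59.0 56.0
  mask tuber1 scene 0.92 [367. 279.] 473 ctr [593. 327.] ang 62.0 len -55.0 53.0
  mask tuber1 scene 0.64 [340. 242.] 408 ctr [580. 214.] ang 87.0 len -58.0 55.0
  mask tuber1 scene 0.61 [315. 297.] 1099 ctr [722. 299.] ang 59.0 len -51.0 54.0
  mask tuber1 scene 0.6 [267. 159.] 393 ctr [ 587. -144.] ang -16.0 len -58.0 58.0
```

View pics/s13.png

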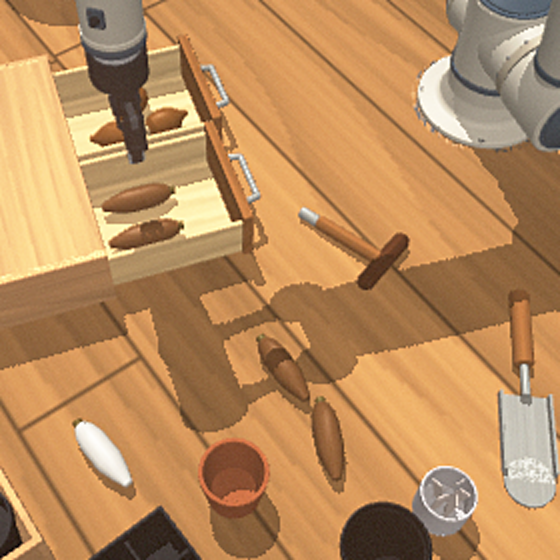

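View pics/t13.png

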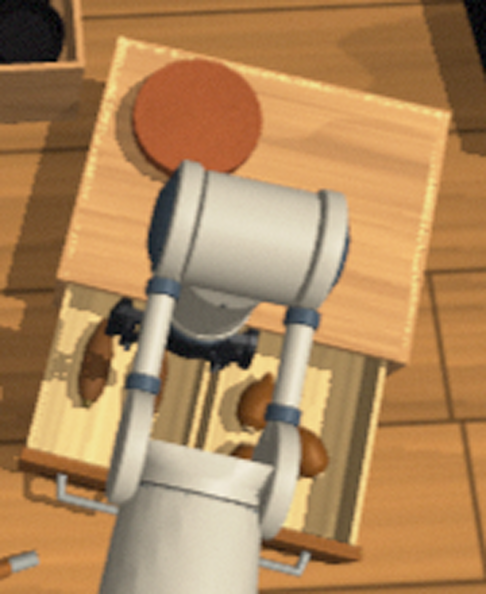

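Emit:
{"op": "step_arm", "data": {
  "angular": [
    [0,0,6.5],
    [0,0,6.5],
    [0,0,6.5],
    [0,0,6.5],
    [0,0,6.5],
    [0,0,6.5],
    [0,0,6.5],
    [0,0,6.5],
    [0,0,6.5],
    [0,0,6.5],
    [0,0,6.5],
    [0,0,6.5],
    [0,0,6.5],
    [0,0,6.5],
    [0,0,6.5],
    [0,0,6.5],
    [0,0,0],
    [0,0,0]
  ],
  "translation": [
    [-0.0008,0.0216,0],
    [-0.0008,0.0216,0],
    [-0.0008,0.0216,0],
    [-0.0008,0.0216,0],
    [-0.0008,0.0216,0],
    [-0.0008,0.0216,0],
    [-0.0008,0.0216,0],
    [-0.0008,0.0216,0],
    [-0.0008,0.0216,0],
    [-0.0008,0.0216,0],
    [-0.0008,0.0216,0],
    [-0.0008,0.0216,0],
    [-0.0008,0.0216,0],
    [-0.0008,0.0216,0],
    [-0.0008,0.0216,0],
    [-0.0008,0.0216,0],
    [0,0,0],
    [0,0,0]
  ],
  "fingers": [1,1,1,1,1,1,1,1,1,1,1,1,1,1,1,1,1,1]
}}

```text
time_s: 37.33
position: [578.7, 214.4, 140.1]
ee_rot: [-0.706, 0.707, -0.02, 0.019]
force: [-0.6, -1.3, 0.3]
opening: 1.002
```

Run:
```python
from h import *
s,M=st()
im=bot.read_camera("scene"); cv2.imwrite("pics/s14.png",cv2.resize(im[60:340,200:480,::-1],None,fx=2,fy=2,interpolation=2))
masks("tuber1","scene")
im=bot.read_camera("top"); cv2.imwrite("pics/t14.png",cv2.resize(im[60:280,325:505,::-1],None,fx=2.7,fy=2.7,interpolation=2))
```

```text
t 37.3333 pos [578.7 214.4 140.1] F [-0.6 -1.3  0.3] open 1.002 jawdeg -3.2 down [-0.003 -0.001 -1.   ] q6 0.35
  mask tuber1 scene 0.95 [250. 285.] 436 ctr [840. 174.] ang 96.0 len -56.0 56.0
  mask tuber1 scene 0.9 [265. 157.] 336 ctr [ 584. -144.] ang -18.0 len -54.0 55.0
  mask tuber1 scene 0.59 [339. 241.] 437 ctr [579. 212.] ang 85.0 len -56.0 56.0
  mask tuber1 scene 0.56 [366. 279.] 458 ctr [594. 328.] ang 62.0 len -56.0 55.0
```

View pics/s14.png

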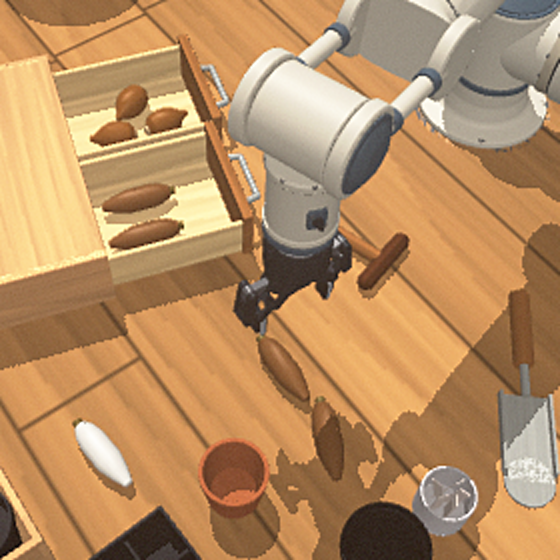

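View pics/t14.png

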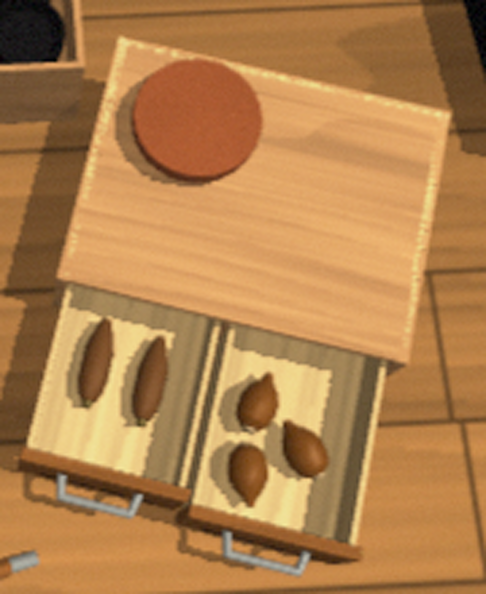

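Run:
```python
from h import *
for a in((150,380),(97,362),(160,338),(143,424),(108,318),(87,406)):
    P=toplane(np.array(a)/2.7+[325,60],"top",36);print(a,P.round(),cab(P).round())
for v in((-72,99),(-72,48)):print(v,wc(*v))
```

```text
(150, 380) [ 593. -132.   36.] [-69.  64.]
(97, 362) [618. -71.  36.] [-63. 130.]
(160, 338) [ 644. -149.   36.] [-15.  64.]
(143, 424) [ 540. -120.   36.] [-123.   61.]
(108, 318) [672. -88.  36.] [ -6. 130.]
(87, 406) [565. -55.  36.] [-118.  130.]
(-72, 99) [600.25769299 -98.48113666]
(-72, 48) [ 585.10822631 -147.1791208 ]
```

Emit:
{"op": "step_arm", "data": {
  "angular": [
    [0,0,0],
    [0,0,0],
    [0,0,0],
    [0,0,0],
    [0,0,0],
    [0,0,0],
    [0,0,0],
    [0,0,0],
    [0,0,0],
    [0,0,0],
    [0,0,0],
    [0,0,0]
  ],
  "translation": [
    [0.002,-0.002,-0.02],
    [0,0,-0.02],
    [0,0,-0.02],
    [0,0,-0.02],
    [0,0,-0.02],
    [0,0,-0.02],
    [0,0,-0.015],
    [0,0,-0.01],
    [0,0,-0.004],
    [0,0,-0.001],
    [0,0,0],
    [0,0,0]
  ],
  "fingers": [1,1,1,1,1,1,1,1,1,1,1,1]
}}

```text
time_s: 38.48
position: [582.4, 211.9, -6.6]
ee_rot: [0.707, -0.707, 0.019, -0.02]
force: [0.7, 0.8, 0.1]
opening: 1.0
```

Emit:
{"op": "step_arm", "data": {
  "angular": [
    [0,0,0],
    [0,0,0],
    [0,0,0],
    [0,0,0],
    [0,0,0],
    [0,0,0],
    [0,0,0],
    [0,0,0]
  ],
  "translation": [
    [0,0,0],
    [0,0,0],
    [0,0,0],
    [0,0,0],
    [0,0,0],
    [0,0,0],
    [0,0,0],
    [0,0,0]
  ],
  "fingers": [0,0,0,0,0,0,0,0]
}}

```text
time_s: 39.15
position: [582.0, 212.0, -7.5]
ee_rot: [0.707, -0.707, 0.019, -0.02]
force: [0.7, -0.2, 4.0]
opening: 0.4
```

Emit:
{"op": "step_arm", "data": {
  "angular": [
    [0,0,0],
    [0,0,0],
    [0,0,0],
    [0,0,0],
    [0,0,0],
    [0,0,0],
    [0,0,0],
    [0,0,0],
    [0,0,0]
  ],
  "translation": [
    [0,0,0.01],
    [0,0,0.02],
    [0,0,0.02],
    [0,0,0.02],
    [0,0,0.02],
    [0,0,0.02],
    [0,0,0.02],
    [0,0,0.02],
    [0,0,0]
  ],
  "fingers": [0,0,0,0,0,0,0,0,0]
}}

```text
time_s: 39.9
position: [583.1, 212.3, 147.2]
ee_rot: [0.708, -0.706, 0.017, -0.022]
force: [-0.4, 0.2, 0.9]
opening: 0.395
```

Emit:
{"op": "step_arm", "data": {
  "angular": [
    [0,0,-6.5],
    [0,0,-6.5],
    [0,0,-6.5],
    [0,0,-6.5],
    [0,0,-6.5],
    [0,0,-6.5],
    [0,0,-6.5],
    [0,0,-6.5],
    [0,0,-6.5],
    [0,0,-6.5],
    [0,0,-6.5],
    [0,0,-6.5],
    [0,0,-6.5],
    [0,0,-6.5],
    [0,0,-6.5],
    [0,0,-6.5],
    [0,0,0],
    [0,0,0]
  ],
  "translation": [
    [0.0011,-0.0195,0],
    [0.0011,-0.0195,0],
    [0.0011,-0.0195,0],
    [0.0011,-0.0195,0],
    [0.0011,-0.0195,0],
    [0.0011,-0.0195,0],
    [0.0011,-0.0195,0],
    [0.0011,-0.0195,0],
    [0.0011,-0.0195,0],
    [0.0011,-0.0195,0],
    [0.0011,-0.0195,0],
    [0.0011,-0.0195,0],
    [0.0011,-0.0195,0],
    [0.0011,-0.0195,0],
    [0.0011,-0.0195,0],
    [0.0011,-0.0195,0],
    [0,0,0],
    [0,0,0]
  ],
  "fingers": [0,0,0,0,0,0,0,0,0,0,0,0,0,0,0,0,0,0]
}}

```text
time_s: 41.4
position: [598.5, -100.8, 140.2]
ee_rot: [0.419, -0.42, 0.57, -0.568]
force: [0.2, 0.2, -0.9]
opening: 0.4
```

Run:
```python
from h import *
s,M=st()
print(cab(s["position"]))
im=bot.read_camera("scene"); cv2.imwrite("pics/s15.png",cv2.resize(im[40:240,180:400,::-1],None,fx=3.5,fy=3,interpolation=2))
```

```text
t 41.4 pos [ 598.5 -100.8  140.2] F [ 0.2  0.2 -0.9] open 0.4 jawdeg -107.2 down [-0.002  0.001 -1.   ] q6 1.65
[-73.00921513  96.22525068]
```

View pics/s15.png

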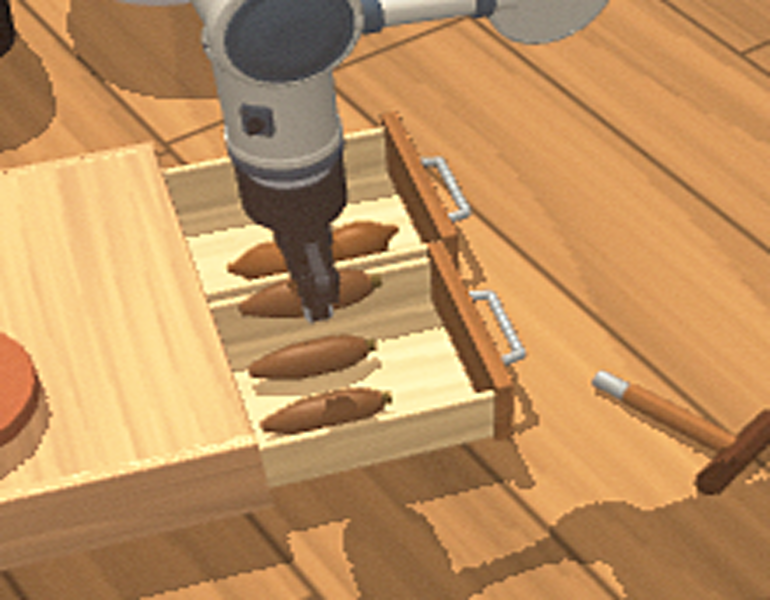

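Emit:
{"op": "step_arm", "data": {
  "angular": [
    [0,0,0],
    [0,0,0],
    [0,0,0],
    [0,0,0],
    [0,0,0],
    [0,0,0],
    [0,0,0],
    [0,0,0],
    [0,0,0]
  ],
  "translation": [
    [0.001,0.001,-0.02],
    [0,0,-0.02],
    [0,0,-0.02],
    [0,0,-0.02],
    [0,0,-0.012],
    [0,0,-0.008],
    [0,0,-0.004],
    [0,0,0],
    [0,0,0]
  ],
  "fingers": [0,0,0,0,0,0,0,0,0]
}}

```text
time_s: 42.2
position: [600.7, -99.1, 38.9]
ee_rot: [-0.42, 0.42, -0.569, 0.569]
force: [-0.4, 0.3, 0.0]
opening: 0.395
```

Emit:
{"op": "step_arm", "data": {
  "angular": [
    [0,0,0],
    [0,0,0],
    [0,0,0],
    [0,0,0],
    [0,0,0]
  ],
  "translation": [
    [0,0,-0.003],
    [0,0,0],
    [0,0,0],
    [0,0,0],
    [0,0,0]
  ],
  "fingers": [0,0,0.55,0.55,0.55]
}}

```text
time_s: 42.62
position: [600.4, -99.3, 35.4]
ee_rot: [-0.42, 0.42, -0.569, 0.569]
force: [-0.6, 0.2, 1.0]
opening: 0.546
```

Emit:
{"op": "step_arm", "data": {
  "angular": [
    [0,0,0],
    [0,0,0],
    [0,0,0],
    [0,0,0],
    [0,0,0],
    [0,0,0]
  ],
  "translation": [
    [0,0,0.01],
    [0,0,0.02],
    [0,0,0.025],
    [0,0,0.025],
    [0,0,0.025],
    [0,0,0]
  ],
  "fingers": [0.55,0.55,0.55,0.7,1,1]
}}

```text
time_s: 43.12
position: [602.5, -99.7, 147.8]
ee_rot: [-0.422, 0.417, -0.566, 0.572]
force: [0.3, 0.3, 1.0]
opening: 0.953
```

Run:
```python
from h import *
s,M=st()
im=bot.read_camera("scene"); cv2.imwrite("pics/s16.png",cv2.resize(im[60:340,200:480,::-1],None,fx=2,fy=2,interpolation=2))
masks("tuber1","scene")
```

```text
t 43.1167 pos [602.5 -99.7 147.8] F [0.3 0.3 1. ] open 0.953 jawdeg -107.2 down [ 0.01  -0.002 -1.   ] q6 1.65
  mask tuber1 scene 0.82 [264. 152.] 318 ctr [ 576. -174.] ang -21.0 len -58.0 55.0
  mask tuber1 scene 0.76 [249. 286.] 490 ctr [840. 176.] ang 95.0 len -57.0 57.0
  mask tuber1 scene 0.72 [272. 166.] 327 ctr [ 594. -113.] ang -16.0 len -55.0 57.0
  mask tuber1 scene 0.66 [364. 279.] 499 ctr [594. 327.] ang 61.0 len -58.0 56.0
```

View pics/s16.png

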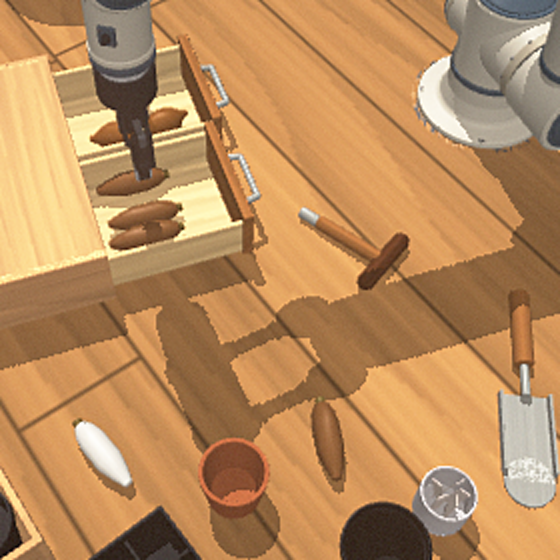

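Emit:
{"op": "step_arm", "data": {
  "angular": [
    [0,0,6.6],
    [0,0,6.6],
    [0,0,6.6],
    [0,0,6.6],
    [0,0,6.6],
    [0,0,6.6],
    [0,0,6.6],
    [0,0,6.6],
    [0,0,6.6],
    [0,0,6.6],
    [0,0,6.6],
    [0,0,6.6],
    [0,0,0],
    [0,0,0],
    [0,0,0],
    [0,0,0],
    [0,0,0],
    [0,0,0]
  ],
  "translation": [
    [-0.0004,0.0267,0],
    [-0.0004,0.0267,0],
    [-0.0004,0.0267,0],
    [-0.0004,0.0267,0],
    [-0.0004,0.0267,0],
    [-0.0004,0.0267,0],
    [-0.0004,0.0267,0],
    [-0.0004,0.0267,0],
    [-0.0004,0.0267,0],
    [-0.0004,0.0267,0],
    [-0.0004,0.0267,0],
    [-0.0004,0.0267,0],
    [-0.0004,0.0267,0],
    [-0.0004,0.0267,0],
    [-0.0004,0.0267,0],
    [-0.0004,0.0267,0],
    [0,0,0],
    [0,0,0]
  ],
  "fingers": [1,1,1,1,1,1,1,1,1,1,1,1,1,1,1,1,1,1]
}}

```text
time_s: 44.72
position: [592.7, 329.0, 137.8]
ee_rot: [-0.686, 0.687, -0.171, 0.169]
force: [-0.1, -1.2, 0.1]
opening: 0.997
```

Run:
```python
from h import *
s,M=st()
im=bot.read_camera("scene"); cv2.imwrite("pics/s17.png",cv2.resize(im[60:340,200:480,::-1],None,fx=2,fy=2,interpolation=2))
masks("tuber1","scene");spots("tuber1","scene",18)
im=bot.read_camera("top"); cv2.imwrite("pics/t17.png",cv2.resize(im[60:280,325:505,::-1],None,fx=2.7,fy=2.7,interpolation=2))
```

```text
t 44.7167 pos [592.7 329.  137.8] F [-0.1 -1.2  0.1] open 0.997 jawdeg -27.8 down [-0.003 -0.002 -1.   ] q6 0.94
  mask tuber1 scene 0.91 [264. 152.] 349 ctr [ 575. -177.] ang -14.0 len -55.0 54.0
  mask tuber1 scene 0.81 [367. 281.] 516 ctr [593. 328.] ang 61.0 len -59.0 57.0
  mask tuber1 scene 0.76 [252. 285.] 459 ctr [841. 176.] ang 96.0 len -56.0 55.0
  mask tuber1 scene 0.66 [272. 167.] 309 ctr [ 592. -113.] ang -15.0 len -52.0 55.0
tuber1 scene 0.87 [271.1 163.6] [ 590. -124.   18.]
tuber1 scene 0.86 [364.8 278.1] [591. 328.  18.]
tuber1 scene 0.81 [265.8 151.9] [ 579. -172.   18.]
tuber1 scene 0.61 [251.8 284.4] [836. 175.  18.]
tuber1 scene 0.3 [460.9 259.8] [352. 435.  18.]
```

View pics/s17.png

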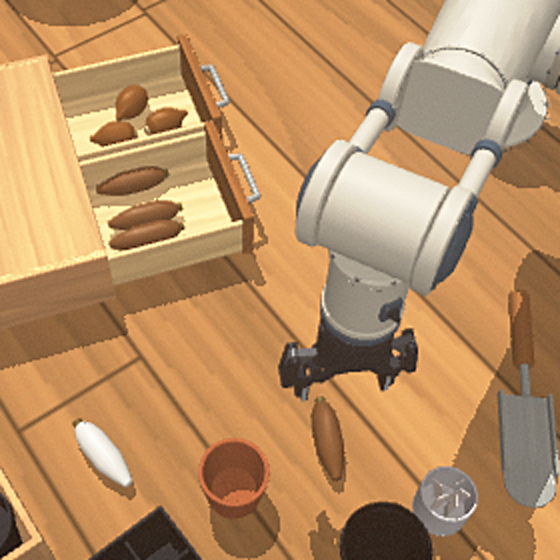

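View pics/t17.png

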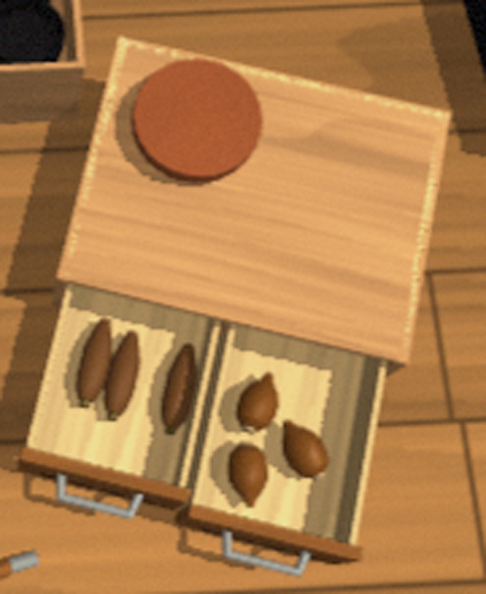

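Emit:
{"op": "step_arm", "data": {
  "angular": [
    [0,0,0],
    [0,0,0],
    [0,0,0],
    [0,0,0],
    [0,0,0],
    [0,0,0],
    [0,0,0],
    [0,0,0],
    [0,0,0],
    [0,0,0],
    [0,0,0],
    [0,0,0]
  ],
  "translation": [
    [0,-0.001,-0.02],
    [0,0,-0.02],
    [0,0,-0.02],
    [0,0,-0.02],
    [0,0,-0.02],
    [0,0,-0.02],
    [0,0,-0.015],
    [0,0,-0.008],
    [0,0,-0.003],
    [0,0,-0.001],
    [0,0,0],
    [0,0,0]
  ],
  "fingers": [1,1,1,1,1,1,1,1,1,1,1,1]
}}

```text
time_s: 45.92
position: [594.6, 327.4, -5.4]
ee_rot: [0.687, -0.686, 0.17, -0.172]
force: [0.7, 0.7, 0.5]
opening: 0.995
```

Emit:
{"op": "step_arm", "data": {
  "angular": [
    [0,0,0],
    [0,0,0],
    [0,0,0],
    [0,0,0],
    [0,0,0],
    [0,0,0],
    [0,0,0],
    [0,0,0]
  ],
  "translation": [
    [0,0,0],
    [0,0,0],
    [0,0,0],
    [0,0,0],
    [0,0,0],
    [0,0,0],
    [0,0,0],
    [0,0,0]
  ],
  "fingers": [0,0,0,0,0,0,0,0]
}}

```text
time_s: 46.58
position: [594.1, 327.2, -6.5]
ee_rot: [0.686, -0.686, 0.171, -0.171]
force: [0.5, 1.3, 3.9]
opening: 0.403
```

Run:
```python
from h import *
for a in((180,390),(122,375),(97,362)):
    P=toplane(np.array(a)/2.7+[325,60],"top",36);print(a,P.round(),cab(P).round())
print(wc(-75,66))
```

```text
(180, 390) [ 579. -167.   36.] [-72.  27.]
(122, 375) [ 601. -100.   36.] [-71.  98.]
(97, 362) [618. -71.  36.] [-63. 130.]
[ 587.5905096  -129.10045189]
```

Emit:
{"op": "step_arm", "data": {
  "angular": [
    [0,0,0],
    [0,0,0],
    [0,0,0],
    [0,0,0],
    [0,0,0],
    [0,0,0],
    [0,0,0],
    [0,0,0],
    [0,0,0]
  ],
  "translation": [
    [0,0,0.01],
    [0,0,0.02],
    [0,0,0.02],
    [0,0,0.02],
    [0,0,0.02],
    [0,0,0.02],
    [0,0,0.02],
    [0,0,0.02],
    [0,0,0]
  ],
  "fingers": [0,0,0,0,0,0,0,0,0]
}}

```text
time_s: 47.33
position: [595.2, 327.6, 148.6]
ee_rot: [0.688, -0.684, 0.169, -0.173]
force: [1.1, 0.2, 0.2]
opening: 0.404
```

Emit:
{"op": "step_arm", "data": {
  "angular": [
    [0,0,-6.6],
    [0,0,-6.6],
    [0,0,-6.6],
    [0,0,-6.6],
    [0,0,-6.6],
    [0,0,-6.6],
    [0,0,-6.6],
    [0,0,-6.6],
    [0,0,-6.6],
    [0,0,-6.6],
    [0,0,-6.6],
    [0,0,-6.6],
    [0,0,0],
    [0,0,0],
    [0,0,0],
    [0,0,0],
    [0,0,0],
    [0,0,0],
    [0,0,0]
  ],
  "translation": [
    [-0.0004,-0.0269,0],
    [-0.0004,-0.0269,0],
    [-0.0004,-0.0269,0],
    [-0.0004,-0.0269,0],
    [-0.0004,-0.0269,0],
    [-0.0004,-0.0269,0],
    [-0.0004,-0.0269,0],
    [-0.0004,-0.0269,0],
    [-0.0004,-0.0269,0],
    [-0.0004,-0.0269,0],
    [-0.0004,-0.0269,0],
    [-0.0004,-0.0269,0],
    [-0.0004,-0.0269,0],
    [-0.0004,-0.0269,0],
    [-0.0004,-0.0269,0],
    [-0.0004,-0.0269,0],
    [-0.0004,-0.0269,0],
    [0,0,0],
    [0,0,0]
  ],
  "fingers": [0,0,0,0,0,0,0,0,0,0,0,0,0,0,0,0,0,0,0]
}}

```text
time_s: 48.92
position: [586.2, -131.4, 141.2]
ee_rot: [0.418, -0.419, 0.57, -0.569]
force: [0.0, 0.1, -0.4]
opening: 0.396
```

Run:
```python
from h import *
s,M=st()
print(cab(s["position"]))
im=bot.read_camera("scene"); cv2.imwrite("pics/s18.png",cv2.resize(im[40:240,180:400,::-1],None,fx=3.5,fy=3,interpolation=2))
```

```text
t 48.9167 pos [ 586.2 -131.4  141.2] F [ 0.   0.1 -0.4] open 0.396 jawdeg -107.3 down [-0.002  0.001 -1.   ] q6 1.6
[-75.67508394  63.33887204]
```

View pics/s18.png

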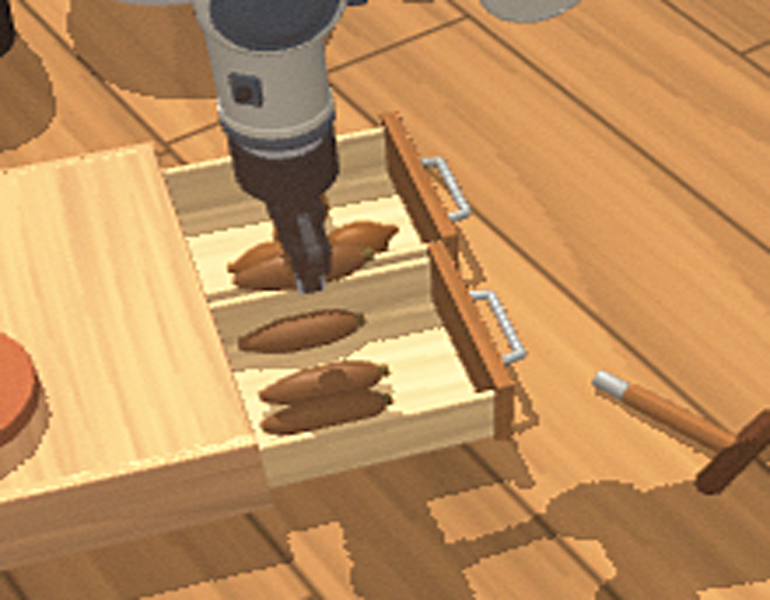

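Emit:
{"op": "step_arm", "data": {
  "angular": [
    [0,0,0],
    [0,0,0],
    [0,0,0],
    [0,0,0],
    [0,0,0],
    [0,0,0],
    [0,0,0],
    [0,0,0],
    [0,0,0]
  ],
  "translation": [
    [0.001,0.001,-0.02],
    [0,0,-0.02],
    [0,0,-0.02],
    [0,0,-0.02],
    [0,0,-0.012],
    [0,0,-0.008],
    [0,0,-0.005],
    [0,0,0],
    [0,0,0]
  ],
  "fingers": [0,0,0,0,0,0,0,0,0]
}}

```text
time_s: 49.72
position: [588.5, -129.1, 38.9]
ee_rot: [-0.42, 0.42, -0.569, 0.569]
force: [0.2, 0.4, -0.8]
opening: 0.397
```

Emit:
{"op": "step_arm", "data": {
  "angular": [
    [0,0,0],
    [0,0,0],
    [0,0,0],
    [0,0,0]
  ],
  "translation": [
    [0,0,-0.002],
    [0,0,0],
    [0,0,0],
    [0,0,0]
  ],
  "fingers": [0,0.55,0.55,0.55]
}}

```text
time_s: 50.05
position: [588.4, -129.5, 36.7]
ee_rot: [-0.42, 0.419, -0.569, 0.569]
force: [0.5, 1.5, -0.7]
opening: 0.55
```

Emit:
{"op": "step_arm", "data": {
  "angular": [
    [0,0,0],
    [0,0,0],
    [0,0,0],
    [0,0,0],
    [0,0,0],
    [0,0,0],
    [0,0,0]
  ],
  "translation": [
    [0,0,0.01],
    [0,0,0.02],
    [0,0,0.025],
    [0,0,0.025],
    [0,0,0.025],
    [0,0,0],
    [0,0,0]
  ],
  "fingers": [0.55,0.55,0.55,0.55,0.55,0.3,0]
}}

```text
time_s: 50.63
position: [589.2, -129.7, 144.4]
ee_rot: [-0.421, 0.418, -0.568, 0.571]
force: [1.2, -0.3, -0.7]
opening: 0.276
```

Emit:
{"op": "step_arm", "data": {
  "angular": [
    [0,0,0],
    [0,0,0],
    [0,0,0],
    [0,0,0],
    [0,0,0],
    [0,0,0],
    [0,0,0],
    [0,0,0],
    [0,0,0],
    [0,0,0],
    [0,0,0],
    [0,0,0]
  ],
  "translation": [
    [-0.0192,0.0093,0],
    [-0.0192,0.0093,0],
    [-0.0192,0.0093,0],
    [-0.0192,0.0093,0],
    [-0.0192,0.0093,0],
    [-0.0192,0.0093,0],
    [-0.0192,0.0093,0],
    [-0.0192,0.0093,0],
    [-0.0192,0.0093,0],
    [-0.0192,0.0093,0],
    [0,0,0],
    [0,0,0]
  ],
  "fingers": [0,0,0,0,0,0,0,0,0,0,0,0]
}}

```text
time_s: 51.63
position: [395.5, -36.1, 140.5]
ee_rot: [-0.42, 0.42, -0.569, 0.569]
force: [0.3, -0.4, -0.5]
opening: -0.002
```

Run:
```python
from h import *
s,M=st(); print(cab(s["position"]))
im=bot.read_camera("scene"); cv2.imwrite("pics/s19.png",im[:,:,::-1])
im=bot.read_camera("top"); cv2.imwrite("pics/t19.png",cv2.resize(im[60:330,225:505,::-1],None,fx=2.2,fy=2.2,interpolation=2))
```

```text
t 51.6333 pos [395.5 -36.1 140.5] F [ 0.3 -0.4 -0.5] open -0.002 jawdeg -107.1 down [ 0. -0. -1.] q6 1.69
[-286.05739845   97.78690917]
```

View pics/s19.png

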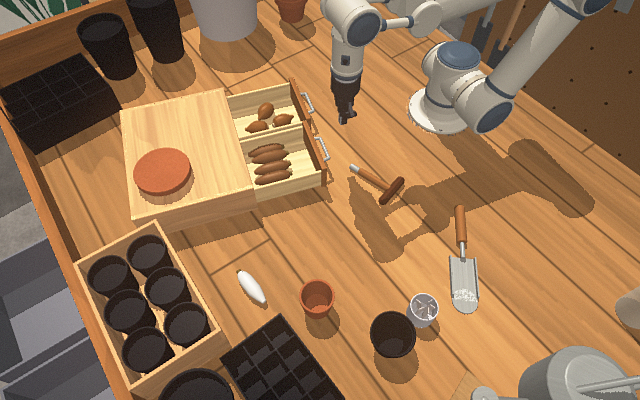

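View pics/t19.png

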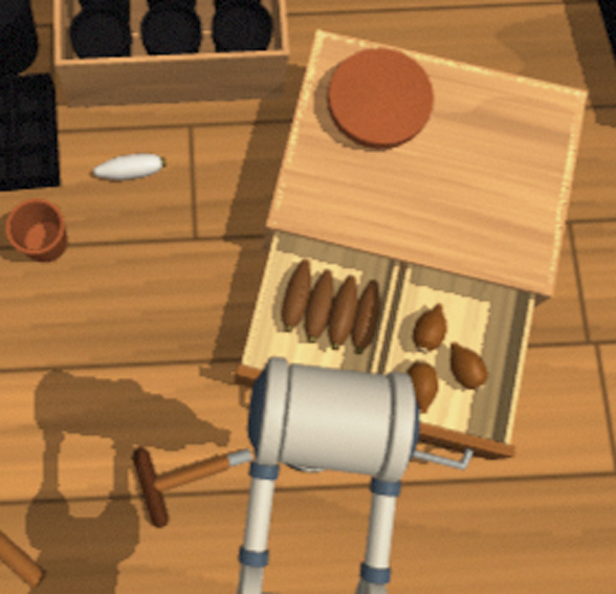

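Emit:
{"op": "step_arm", "data": {
  "angular": [
    [0,0,0],
    [0,0,0],
    [0,0,0],
    [0,0,0],
    [0,0,0],
    [0,0,0],
    [0,0,0],
    [0,0,0],
    [0,0,0],
    [0,0,0],
    [0,0,0],
    [0,0,0],
    [0,0,0]
  ],
  "translation": [
    [0,0,-0.02],
    [0,0,-0.02],
    [0,0,-0.02],
    [0,0,-0.02],
    [0,0,-0.015],
    [0,0,-0.01],
    [0,0,-0.004],
    [0.0048,-0.0015,0],
    [0.0048,-0.0015,0],
    [0.0048,-0.0015,0],
    [0.0038,-0.0012,0],
    [0.0019,-0.0006,0],
    [0,0,0]
  ],
  "fingers": [0,0,0,0,0,0,0,0,0,0,0,0,0]
}}

```text
time_s: 52.82
position: [416.8, -42.8, 32.4]
ee_rot: [-0.42, 0.42, -0.569, 0.569]
force: [-0.6, -0.2, -0.3]
opening: 0.001
```

Run:
```python
from h import *
s,M=st(); print(cab(s["position"]))
im=bot.read_camera("scene"); cv2.imwrite("pics/s20.png",cv2.resize(im[60:240,220:420,::-1],None,fx=3.6,fy=3.2,interpolation=2))
```

```text
t 52.8167 pos [416.8 -42.8  32.4] F [-0.6 -0.2 -0.3] open 0.001 jawdeg -107.2 down [ 0.001 -0.    -1.   ] q6 1.69
[-263.72135821   97.64599483]
```

View pics/s20.png

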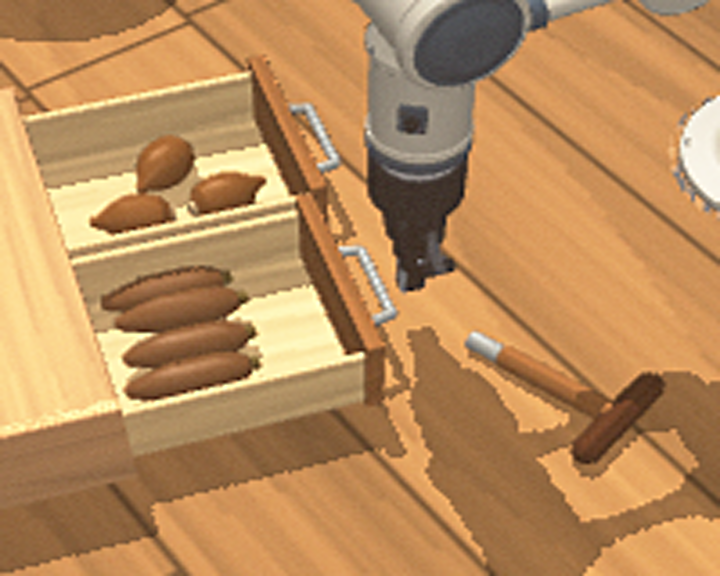

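Emit:
{"op": "step_arm", "data": {
  "angular": [
    [0,0,0],
    [0,0,0],
    [0,0,0],
    [0,0,0],
    [0,0,0],
    [0,0,0]
  ],
  "translation": [
    [0.0029,-0.0009,0],
    [0.0029,-0.0009,0],
    [0.0029,-0.0009,0],
    [0.0029,-0.0009,0],
    [0.0029,-0.0009,0],
    [0.0029,-0.0009,0]
  ],
  "fingers": [0,0,0,0,0,0]
}}

```text
time_s: 53.37
position: [433.5, -48.0, 31.8]
ee_rot: [0.42, -0.42, 0.569, -0.569]
force: [-0.9, -0.0, 0.6]
opening: 0.002
```

Emit:
{"op": "step_arm", "data": {
  "angular": [
    [0,0,0],
    [0,0,0],
    [0,0,0],
    [0,0,0],
    [0,0,0],
    [0,0,0]
  ],
  "translation": [
    [0.0029,-0.0009,0],
    [0.0029,-0.0009,0],
    [0.0029,-0.0009,0],
    [0.0029,-0.0009,0],
    [0.0029,-0.0009,0],
    [0.0029,-0.0009,0]
  ],
  "fingers": [0,0,0,0,0,0]
}}

```text
time_s: 53.87
position: [451.1, -53.5, 31.8]
ee_rot: [0.42, -0.42, 0.569, -0.569]
force: [-1.4, 0.3, 0.1]
opening: 0.002
```

Run:
```python
from h import *
s,M=st(); print(cab(s["position"]))
im=bot.read_camera("scene"); cv2.imwrite("pics/s21.png",cv2.resize(im[60:240,220:420,::-1],None,fx=3.6,fy=3.2,interpolation=2))
```

```text
t 53.8667 pos [451.1 -53.5  31.8] F [-1.4  0.3  0.1] open 0.002 jawdeg -107.2 down [-0.  0. -1.] q6 1.68
[-227.79847468   97.66974232]
```

View pics/s21.png

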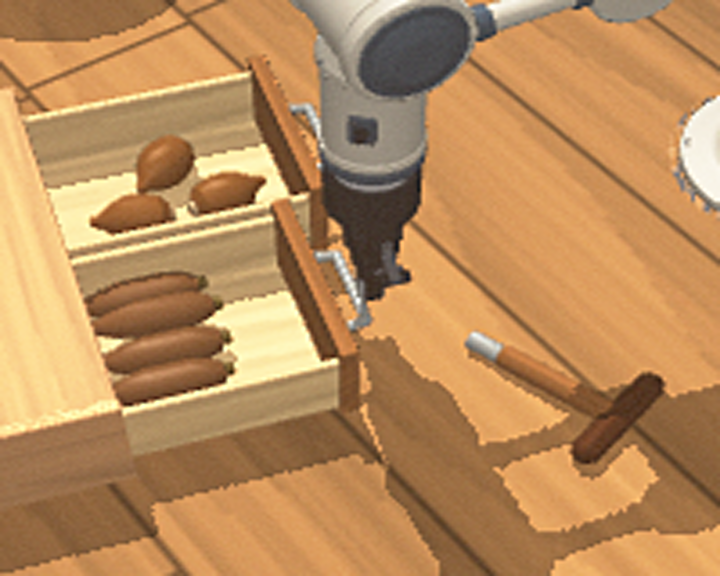

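Emit:
{"op": "step_arm", "data": {
  "angular": [
    [0,0,0],
    [0,0,0],
    [0,0,0],
    [0,0,0],
    [0,0,0],
    [0,0,0],
    [0,0,0],
    [0,0,0],
    [0,0,0],
    [0,0,0],
    [0,0,0],
    [0,0,0],
    [0,0,0],
    [0,0,0],
    [0,0,0],
    [0,0,0],
    [0,0,0],
    [0,0,0],
    [0,0,0],
    [0,0,0]
  ],
  "translation": [
    [0.0048,-0.0015,0],
    [0.0048,-0.0015,0],
    [0.0048,-0.0015,0],
    [0.0048,-0.0015,0],
    [0.0048,-0.0015,0],
    [0.0048,-0.0015,0],
    [0.0048,-0.0015,0],
    [0.0048,-0.0015,0],
    [0.0048,-0.0015,0],
    [0.0048,-0.0015,0],
    [0.0048,-0.0015,0],
    [0.0048,-0.0015,0],
    [0.0048,-0.0015,0],
    [0.0048,-0.0015,0],
    [0.0048,-0.0015,0],
    [0.0048,-0.0015,0],
    [0.0048,-0.0015,0],
    [0.0048,-0.0015,0],
    [0.0048,-0.0015,0],
    [0.0048,-0.0015,0]
  ],
  "fingers": [0,0,0,0,0,0,0,0,0,0,0,0,0,0,0,0,0,0,0,0]
}}

```text
time_s: 55.58
position: [547.3, -83.5, 31.9]
ee_rot: [0.42, -0.42, 0.569, -0.569]
force: [-0.6, 1.1, -0.4]
opening: -0.001
```

Emit:
{"op": "step_arm", "data": {
  "angular": [
    [0,0,0],
    [0,0,0],
    [0,0,0],
    [0,0,0],
    [0,0,0],
    [0,0,0],
    [0,0,0],
    [0,0,0],
    [0,0,0],
    [0,0,0],
    [0,0,0]
  ],
  "translation": [
    [0.0048,-0.0015,0],
    [0.0048,-0.0015,0],
    [0.0048,-0.0015,0],
    [0.0048,-0.0015,0],
    [0.0038,-0.0012,0],
    [0.0038,-0.0012,0],
    [0.0029,-0.0009,0],
    [0.0029,-0.0009,0],
    [0.0019,-0.0006,0],
    [0.0019,-0.0006,0],
    [0,0,0]
  ],
  "fingers": [0,0,0,0,0,0,0,0,0,0,0]
}}

```text
time_s: 56.5
position: [583.7, -95.0, 32.0]
ee_rot: [-0.42, 0.42, -0.569, 0.569]
force: [-0.0, 1.0, 0.3]
opening: -0.004
```

Run:
```python
from h import *
s,M=st(); print(cab(s["position"]))
im=bot.read_camera("scene"); cv2.imwrite("pics/s22.png",cv2.resize(im[60:240,200:400,::-1],None,fx=3.6,fy=3.2,interpolation=2))
```

```text
t 56.5 pos [583.7 -95.   32. ] F [-0.   1.   0.3] open -0.004 jawdeg -107.2 down [ 0.001 -0.    -1.   ] q6 1.65
[-88.85598012  97.35665403]
```

View pics/s22.png

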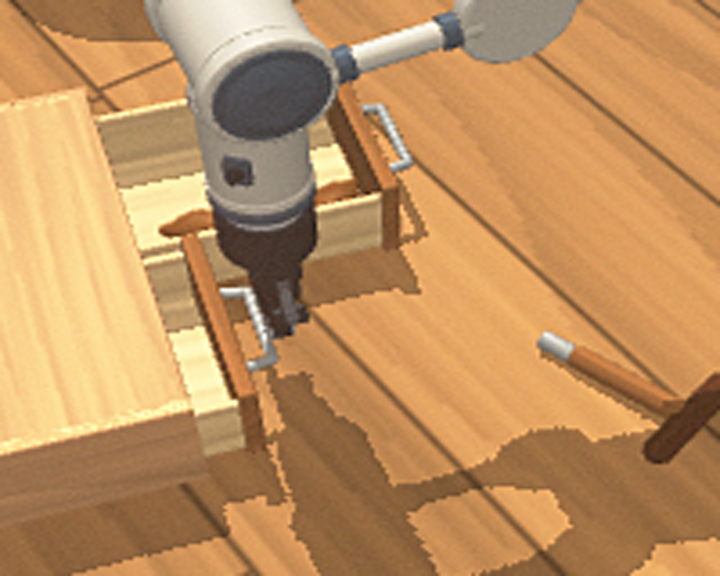

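Emit:
{"op": "step_arm", "data": {
  "angular": [
    [0,0,0],
    [0,0,0],
    [0,0,0],
    [0,0,0],
    [0,0,0],
    [0,0,0],
    [0,0,0],
    [0,0,0]
  ],
  "translation": [
    [0.0019,-0.0006,0],
    [0.0019,-0.0006,0],
    [0.0019,-0.0006,0],
    [0.0019,-0.0006,0],
    [0.0019,-0.0006,0],
    [0.0019,-0.0006,0],
    [0.0019,-0.0006,0],
    [0.0019,-0.0006,0]
  ],
  "fingers": [0,0,0,0,0,0,0,0]
}}

```text
time_s: 57.22
position: [598.7, -99.7, 31.9]
ee_rot: [-0.42, 0.42, -0.569, 0.569]
force: [-1.9, -0.1, -0.1]
opening: -0.001
```

Emit:
{"op": "step_arm", "data": {
  "angular": [
    [0,0,0],
    [0,0,0],
    [0,0,0],
    [0,0,0],
    [0,0,0],
    [0,0,0]
  ],
  "translation": [
    [0.001,-0.0003,0],
    [0.001,-0.0003,0],
    [0.001,-0.0003,0],
    [0.001,-0.0003,0],
    [0.001,-0.0003,0],
    [0.001,-0.0003,0]
  ],
  "fingers": [0,0,0,0,0,0]
}}

```text
time_s: 57.72
position: [604.5, -101.5, 31.9]
ee_rot: [-0.42, 0.42, -0.569, 0.569]
force: [-2.6, 0.6, 0.9]
opening: -0.001
```

Emit:
{"op": "step_arm", "data": {
  "angular": [
    [0,0,0],
    [0,0,0],
    [0,0,0],
    [0,0,0],
    [0,0,0],
    [0,0,0]
  ],
  "translation": [
    [0.001,-0.0003,0],
    [0.001,-0.0003,0],
    [0.001,-0.0003,0],
    [0.001,-0.0003,0],
    [0.001,-0.0003,0],
    [0.001,-0.0003,0]
  ],
  "fingers": [0,0,0,0,0,0]
}}

```text
time_s: 58.22
position: [609.7, -103.1, 31.8]
ee_rot: [0.419, -0.42, 0.57, -0.569]
force: [-4.9, 1.0, 3.3]
opening: 0.001
```

Emit:
{"op": "step_arm", "data": {
  "angular": [
    [0,0,0],
    [0,0,0],
    [0,0,0],
    [0,0,0],
    [0,0,0]
  ],
  "translation": [
    [0.001,-0.0003,0],
    [0.001,-0.0003,0],
    [0.001,-0.0003,0],
    [0.001,-0.0003,0],
    [0,0,0]
  ],
  "fingers": [0,0,0,0,0]
}}

```text
time_s: 58.63
position: [615.1, -104.5, 31.9]
ee_rot: [-0.42, 0.419, -0.569, 0.569]
force: [0.5, 0.8, 0.1]
opening: 0.001
```

Emit:
{"op": "step_arm", "data": {
  "angular": [
    [0,0,0],
    [0,0,0],
    [0,0,0],
    [0,0,0]
  ],
  "translation": [
    [0.001,-0.0003,0],
    [0.001,-0.0003,0],
    [0.001,-0.0003,0],
    [0,0,0]
  ],
  "fingers": [0,0,0,0]
}}

```text
time_s: 58.97
position: [617.6, -105.3, 31.8]
ee_rot: [0.42, -0.42, 0.569, -0.569]
force: [-0.1, 0.4, 0.1]
opening: -0.002
```

Run:
```python
from h import *
s,M=st(); print(cab(s["position"]))
im=bot.read_camera("scene"); cv2.imwrite("pics/s23.png",cv2.resize(im[60:240,180:380,::-1],None,fx=3.6,fy=3.2,interpolation=2))
```

```text
t 58.9667 pos [ 617.6 -105.3   31.8] F [-0.1  0.4  0.1] open -0.002 jawdeg -107.2 down [-0.  0. -1.] q6 1.65
[-53.45945947  97.66125204]
```

View pics/s23.png

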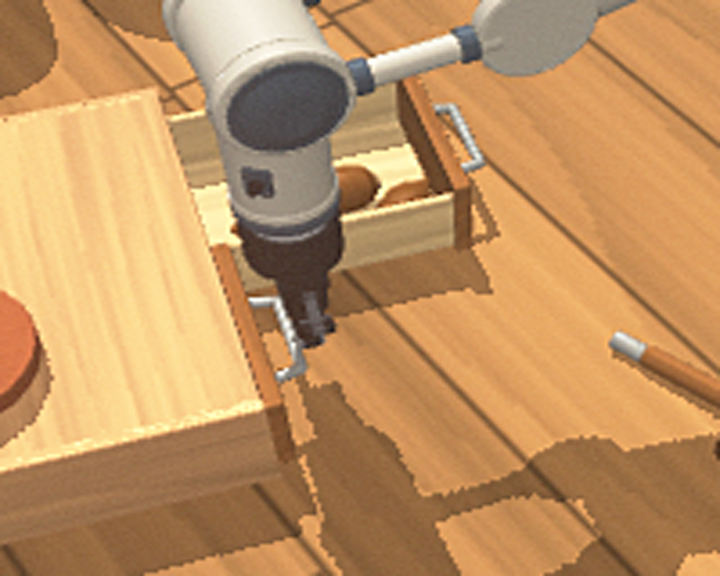

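Emit:
{"op": "step_arm", "data": {
  "angular": [
    [0,0,0],
    [0,0,0],
    [0,0,0],
    [0,0,0],
    [0,0,0]
  ],
  "translation": [
    [0.001,-0.0003,0],
    [0.001,-0.0003,0],
    [0.001,-0.0003,0],
    [0.001,-0.0003,0],
    [0,0,0]
  ],
  "fingers": [0,0,0,0,0]
}}

```text
time_s: 59.43
position: [617.7, -105.4, 31.7]
ee_rot: [0.418, -0.422, 0.572, -0.566]
force: [-16.6, 4.1, 9.0]
opening: 0.002
```

Emit:
{"op": "step_arm", "data": {
  "angular": [
    [0,0,0],
    [0,0,0],
    [0,0,0],
    [0,0,0],
    [0,0,0],
    [0,0,0],
    [0,0,0],
    [0,0,0],
    [0,0,0],
    [0,0,0],
    [0,0,0]
  ],
  "translation": [
    [-0.0048,0.0015,0],
    [-0.0095,0.003,0],
    [-0.0095,0.003,0],
    [-0.0095,0.003,0],
    [-0.0095,0.003,0],
    [0,0,0.02],
    [0,0,0.025],
    [0,0,0.025],
    [0,0,0.025],
    [0,0,0.02],
    [0,0,0]
  ],
  "fingers": [0,0,0,0,0,0,0,0,0,0,0]
}}

```text
time_s: 60.35
position: [581.0, -93.5, 153.0]
ee_rot: [-0.422, 0.417, -0.566, 0.572]
force: [0.8, -0.9, 1.0]
opening: 0.0
```

Emit:
{"op": "step_arm", "data": {
  "angular": [
    [0,0,0],
    [0,0,0],
    [0,0,0],
    [0,0,0],
    [0,0,0],
    [0,0,0],
    [0,0,0],
    [0,0,0],
    [0,0,0],
    [0,0,0],
    [0,0,0],
    [0,0,0],
    [0,0,0]
  ],
  "translation": [
    [-0.022,-0.0117,0],
    [-0.022,-0.0117,0],
    [-0.022,-0.0117,0],
    [-0.022,-0.0117,0],
    [-0.022,-0.0117,0],
    [-0.022,-0.0117,0],
    [-0.022,-0.0117,0],
    [-0.022,-0.0117,0],
    [-0.022,-0.0117,0],
    [-0.022,-0.0117,0],
    [-0.022,-0.0117,0],
    [0,0,0],
    [0,0,0]
  ],
  "fingers": [0,0,0,0,0,0,0,0,0,0,0,0,0]
}}

```text
time_s: 61.43
position: [336.2, -222.2, 146.5]
ee_rot: [-0.419, 0.419, -0.569, 0.57]
force: [0.6, 0.5, -0.8]
opening: 0.003
```

Run:
```python
from h import *
s,M=st(); print(cab(s["position"]))
im=bot.read_camera("scene"); cv2.imwrite("pics/s24.png",cv2.resize(im[60:240,180:380,::-1],None,fx=3.6,fy=3.2,interpolation=2))
im=bot.read_camera("top"); cv2.imwrite("pics/t24.png",cv2.resize(im[60:330,225:505,::-1],None,fx=2.2,fy=2.2,interpolation=2))
print(wc(-287,-97))
```

```text
t 61.4333 pos [ 336.2 -222.2  146.5] F [ 0.6  0.5 -0.8] open 0.003 jawdeg -107.3 down [ 0.001 -0.    -1.   ] q6 1.2
[-287.38701747  -97.57105847]
[ 336.74078988 -221.76877504]
```

View pics/s24.png

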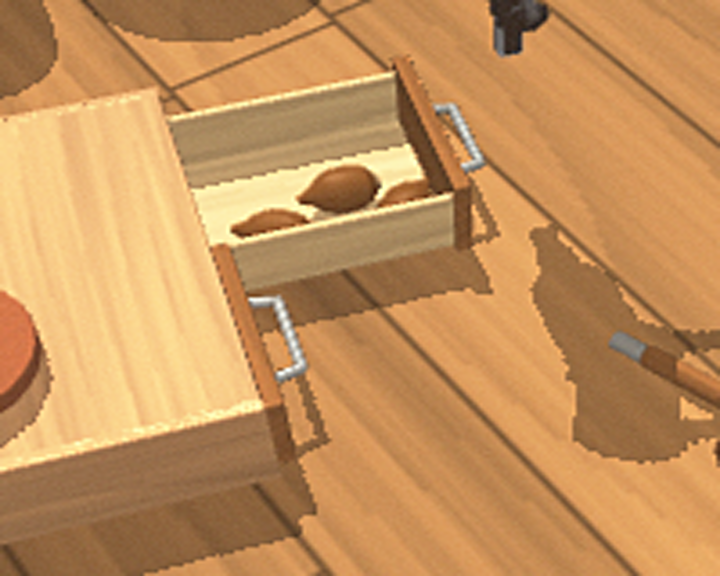

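View pics/t24.png

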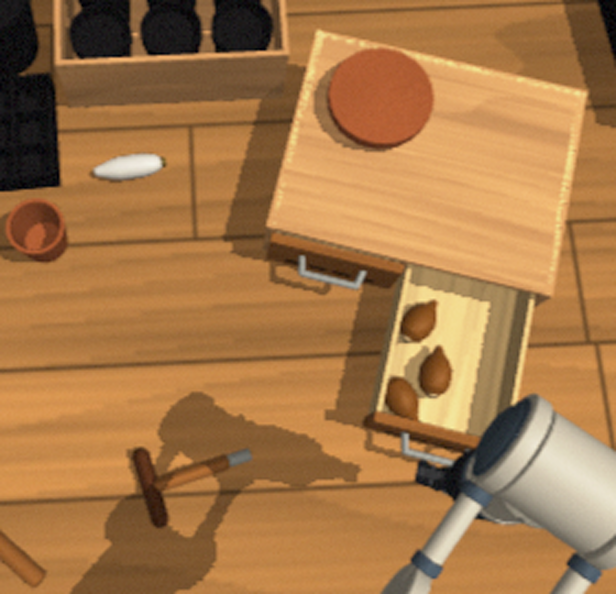

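Emit:
{"op": "step_arm", "data": {
  "angular": [
    [0,0,0],
    [0,0,0],
    [0,0,0],
    [0,0,0],
    [0,0,0],
    [0,0,0],
    [0,0,0],
    [0,0,0],
    [0,0,0],
    [0,0,0]
  ],
  "translation": [
    [-0.005,0.002,-0.02],
    [0,0,-0.02],
    [0,0,-0.02],
    [0,0,-0.02],
    [0,0,-0.015],
    [0,0,-0.01],
    [0,0,-0.006],
    [0,0,-0.003],
    [0,0,0],
    [0,0,0]
  ],
  "fingers": [0,0,0,0,0,0,0,0,0,0]
}}

```text
time_s: 62.37
position: [332.2, -219.9, 33.6]
ee_rot: [-0.42, 0.42, -0.569, 0.569]
force: [0.1, 0.4, -1.0]
opening: -0.001
```

Emit:
{"op": "step_arm", "data": {
  "angular": [
    [0,0,0],
    [0,0,0],
    [0,0,0],
    [0,0,0],
    [0,0,0],
    [0,0,0],
    [0,0,0],
    [0,0,0],
    [0,0,0],
    [0,0,0],
    [0,0,0],
    [0,0,0],
    [0,0,0],
    [0,0,0]
  ],
  "translation": [
    [0.0029,-0.0009,0],
    [0.0029,-0.0009,0],
    [0.0029,-0.0009,0],
    [0.0029,-0.0009,0],
    [0.0029,-0.0009,0],
    [0.0029,-0.0009,0],
    [0.0029,-0.0009,0],
    [0.0029,-0.0009,0],
    [0.0029,-0.0009,0],
    [0.0029,-0.0009,0],
    [0.0029,-0.0009,0],
    [0.0029,-0.0009,0],
    [0.0029,-0.0009,0],
    [0.0029,-0.0009,0]
  ],
  "fingers": [0,0,0,0,0,0,0,0,0,0,0,0,0,0]
}}

```text
time_s: 63.53
position: [372.5, -232.3, 32.8]
ee_rot: [0.42, -0.42, 0.569, -0.569]
force: [-0.9, 0.4, -1.2]
opening: -0.001
```

Run:
```python
from h import *
s,M=st(); print(cab(s["position"]))
im=bot.read_camera("scene"); cv2.imwrite("pics/s25.png",cv2.resize(im[40:220,180:380,::-1],None,fx=3.6,fy=3.2,interpolation=2))
```

```text
t 63.5333 pos [ 372.5 -232.3   32.8] F [-0.9  0.4 -1.2] open -0.001 jawdeg -107.2 down [-0.  0. -1.] q6 1.24
[-249.75629029  -96.49270511]
```

View pics/s25.png

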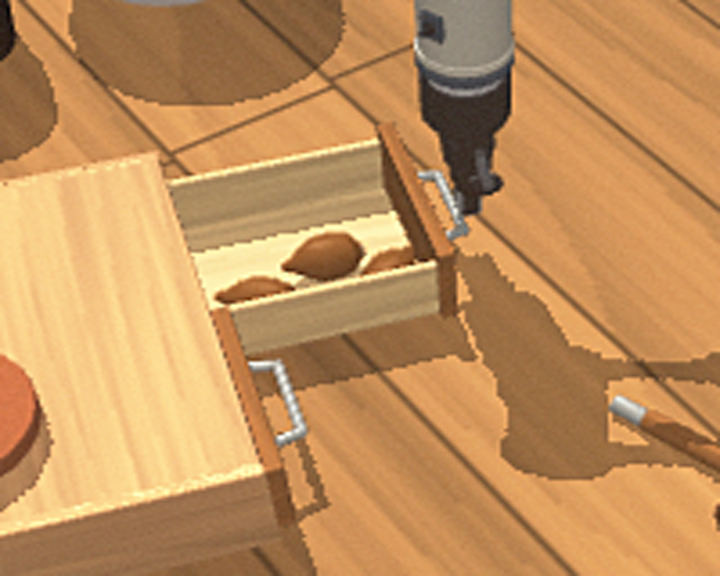

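Emit:
{"op": "step_arm", "data": {
  "angular": [
    [0,0,0],
    [0,0,0],
    [0,0,0],
    [0,0,0],
    [0,0,0],
    [0,0,0],
    [0,0,0],
    [0,0,0],
    [0,0,0],
    [0,0,0],
    [0,0,0],
    [0,0,0],
    [0,0,0],
    [0,0,0],
    [0,0,0],
    [0,0,0],
    [0,0,0],
    [0,0,0],
    [0,0,0],
    [0,0,0]
  ],
  "translation": [
    [0.0038,-0.0012,0],
    [0.0048,-0.0015,0],
    [0.0048,-0.0015,0],
    [0.0048,-0.0015,0],
    [0.0048,-0.0015,0],
    [0.0048,-0.0015,0],
    [0.0048,-0.0015,0],
    [0.0048,-0.0015,0],
    [0.0048,-0.0015,0],
    [0.0048,-0.0015,0],
    [0.0048,-0.0015,0],
    [0.0048,-0.0015,0],
    [0.0048,-0.0015,0],
    [0.0048,-0.0015,0],
    [0.0048,-0.0015,0],
    [0.0048,-0.0015,0],
    [0.0048,-0.0015,0],
    [0.0048,-0.0015,0],
    [0.0048,-0.0015,0],
    [0.0048,-0.0015,0]
  ],
  "fingers": [0,0,0,0,0,0,0,0,0,0,0,0,0,0,0,0,0,0,0,0]
}}

```text
time_s: 65.25
position: [467.7, -262.1, 32.9]
ee_rot: [0.42, -0.42, 0.569, -0.569]
force: [-0.5, 1.1, -0.2]
opening: 0.004
```

Emit:
{"op": "step_arm", "data": {
  "angular": [
    [0,0,0],
    [0,0,0],
    [0,0,0],
    [0,0,0],
    [0,0,0],
    [0,0,0],
    [0,0,0],
    [0,0,0],
    [0,0,0],
    [0,0,0],
    [0,0,0],
    [0,0,0],
    [0,0,0],
    [0,0,0],
    [0,0,0]
  ],
  "translation": [
    [0.0048,-0.0015,0],
    [0.0048,-0.0015,0],
    [0.0048,-0.0015,0],
    [0.0048,-0.0015,0],
    [0.0048,-0.0015,0],
    [0.0048,-0.0015,0],
    [0.0048,-0.0015,0],
    [0.0048,-0.0015,0],
    [0.0038,-0.0012,0],
    [0.0038,-0.0012,0],
    [0.0029,-0.0009,0],
    [0.0029,-0.0009,0],
    [0.0019,-0.0006,0],
    [0.0019,-0.0006,0],
    [0,0,0]
  ],
  "fingers": [0,0,0,0,0,0,0,0,0,0,0,0,0,0,0]
}}

```text
time_s: 66.5
position: [523.3, -279.7, 33.0]
ee_rot: [-0.42, 0.42, -0.569, 0.569]
force: [0.1, -0.1, 0.1]
opening: 0.004
```

Run:
```python
from h import *
s,M=st(); print(cab(s["position"]))
im=bot.read_camera("scene"); cv2.imwrite("pics/s26.png",cv2.resize(im[40:220,180:380,::-1],None,fx=3.6,fy=3.2,interpolation=2))
```

```text
t 66.5 pos [ 523.3 -279.7   33. ] F [ 0.1 -0.1  0.1] open 0.004 jawdeg -107.2 down [ 0.001 -0.    -1.   ] q6 1.32
[-91.69294978 -96.86195998]
```

View pics/s26.png

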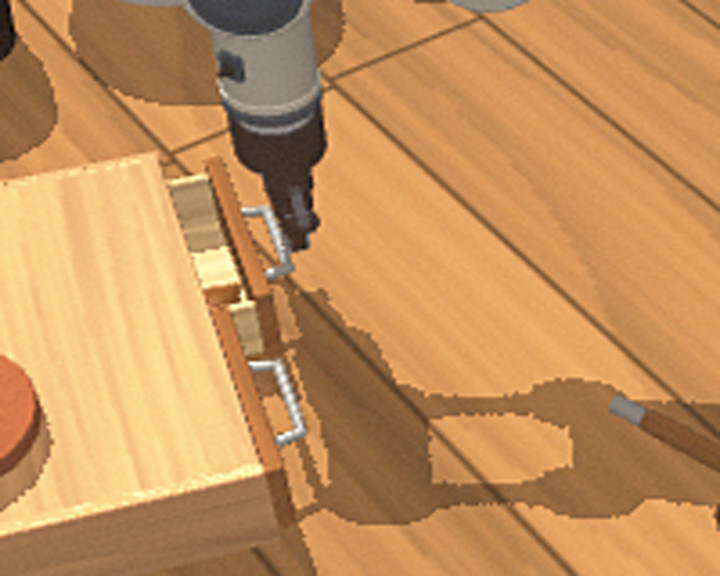

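Emit:
{"op": "step_arm", "data": {
  "angular": [
    [0,0,0],
    [0,0,0],
    [0,0,0],
    [0,0,0],
    [0,0,0],
    [0,0,0],
    [0,0,0],
    [0,0,0],
    [0,0,0],
    [0,0,0]
  ],
  "translation": [
    [0.0019,-0.0006,0],
    [0.0019,-0.0006,0],
    [0.0019,-0.0006,0],
    [0.0019,-0.0006,0],
    [0.0019,-0.0006,0],
    [0.0019,-0.0006,0],
    [0.0019,-0.0006,0],
    [0.0019,-0.0006,0],
    [0.0019,-0.0006,0],
    [0.001,-0.0003,0]
  ],
  "fingers": [0,0,0,0,0,0,0,0,0,0]
}}

```text
time_s: 67.38
position: [541.2, -285.2, 32.8]
ee_rot: [-0.42, 0.42, -0.569, 0.569]
force: [-0.9, 0.1, -0.3]
opening: 0.002
```

Emit:
{"op": "step_arm", "data": {
  "angular": [
    [0,0,0],
    [0,0,0],
    [0,0,0],
    [0,0,0],
    [0,0,0],
    [0,0,0],
    [0,0,0],
    [0,0,0]
  ],
  "translation": [
    [0.001,-0.0003,0],
    [0.001,-0.0003,0],
    [0.001,-0.0003,0],
    [0.001,-0.0003,0],
    [0.001,-0.0003,0],
    [0.001,-0.0003,0],
    [0.001,-0.0003,0],
    [0.001,-0.0003,0]
  ],
  "fingers": [0,0,0,0,0,0,0,0]
}}

```text
time_s: 68.05
position: [548.8, -287.5, 32.8]
ee_rot: [0.42, -0.42, 0.569, -0.569]
force: [-3.9, -0.6, 1.8]
opening: -0.002
```

Emit:
{"op": "step_arm", "data": {
  "angular": [
    [0,0,0],
    [0,0,0],
    [0,0,0],
    [0,0,0],
    [0,0,0],
    [0,0,0]
  ],
  "translation": [
    [0.001,-0.0003,0],
    [0.001,-0.0003,0],
    [0.001,-0.0003,0],
    [0.001,-0.0003,0],
    [0.001,-0.0003,0],
    [0.001,-0.0003,0]
  ],
  "fingers": [0,0,0,0,0,0]
}}

```text
time_s: 68.55
position: [554.6, -289.3, 32.8]
ee_rot: [0.419, -0.42, 0.569, -0.569]
force: [-2.8, -0.0, 0.5]
opening: 0.0
```

Emit:
{"op": "step_arm", "data": {
  "angular": [
    [0,0,0],
    [0,0,0],
    [0,0,0],
    [0,0,0],
    [0,0,0]
  ],
  "translation": [
    [0.001,-0.0003,0],
    [0.001,-0.0003,0],
    [0.001,-0.0003,0],
    [0,0,0],
    [0,0,0]
  ],
  "fingers": [0,0,0,0,0]
}}

```text
time_s: 68.97
position: [558.3, -290.1, 32.9]
ee_rot: [-0.42, 0.42, -0.569, 0.569]
force: [-0.6, -0.5, 0.4]
opening: -0.002
```

Emit:
{"op": "step_arm", "data": {
  "angular": [
    [0,0,0],
    [0,0,0],
    [0,0,0],
    [0,0,0],
    [0,0,0]
  ],
  "translation": [
    [0.001,-0.0003,0],
    [0.001,-0.0003,0],
    [0.001,-0.0003,0],
    [0,0,0],
    [0,0,0]
  ],
  "fingers": [0,0,0,0,0]
}}

```text
time_s: 69.38
position: [560.0, -290.8, 32.8]
ee_rot: [0.419, -0.42, 0.57, -0.568]
force: [-4.7, 3.8, 3.1]
opening: -0.001
```

Emit:
{"op": "step_arm", "data": {
  "angular": [
    [0,0,0],
    [0,0,0],
    [0,0,0],
    [0,0,0]
  ],
  "translation": [
    [0.001,-0.0003,0],
    [0.001,-0.0003,0],
    [0,0,0],
    [0,0,0]
  ],
  "fingers": [0,0,0,0]
}}

```text
time_s: 69.72
position: [560.0, -290.8, 32.8]
ee_rot: [0.418, -0.421, 0.571, -0.567]
force: [-14.0, 5.3, 6.5]
opening: -0.0
```

Firm stop here too. I'm backing away and lifting clear for the check.

Emit:
{"op": "step_arm", "data": {
  "angular": [
    [0,0,0],
    [0,0,0],
    [0,0,0],
    [0,0,0],
    [0,0,0],
    [0,0,0],
    [0,0,0],
    [0,0,0],
    [0,0,0],
    [0,0,0],
    [0,0,0]
  ],
  "translation": [
    [-0.0048,0.0015,0],
    [-0.0095,0.003,0],
    [-0.0095,0.003,0],
    [-0.0095,0.003,0],
    [-0.0095,0.003,0],
    [0,0,0.02],
    [0,0,0.025],
    [0,0,0.025],
    [0,0,0.025],
    [0,0,0.025],
    [0,0,0]
  ],
  "fingers": [0,0,0,0,0,0,0,0,0,0,0]
}}

```text
time_s: 70.63
position: [522.3, -279.5, 159.9]
ee_rot: [-0.421, 0.418, -0.566, 0.573]
force: [1.2, -0.0, 0.9]
opening: -0.001
```

Emit:
{"op": "step_arm", "data": {
  "angular": [
    [0,0,0],
    [0,0,0],
    [0,0,0],
    [0,0,0],
    [0,0,0],
    [0,0,0],
    [0,0,0],
    [0,0,0],
    [0,0,0],
    [0,0,0],
    [0,0,0],
    [0,0,0]
  ],
  "translation": [
    [-0.015,-0.02,0],
    [-0.015,-0.02,0],
    [-0.015,-0.02,0],
    [-0.015,-0.02,0],
    [-0.015,-0.02,0],
    [-0.015,-0.02,0],
    [-0.015,-0.02,0],
    [-0.015,-0.02,0],
    [-0.015,-0.02,0],
    [-0.015,-0.02,0],
    [0,0,0],
    [0,0,0]
  ],
  "fingers": [0,0,0,0,0,0,0,0,0,0,0,0]
}}

```text
time_s: 71.63
position: [369.4, -479.0, 152.3]
ee_rot: [0.419, -0.419, 0.57, -0.569]
force: [-0.1, -0.2, -0.6]
opening: -0.001
```

Run:
```python
from h import *
st()
for c in("scene","top"):
    im=bot.read_camera(c); cv2.imwrite(f"pics/{c}9.png",im[:,:,::-1])
    for n in Z: spots(n,c,Z[n])
```

```text
t 71.6333 pos [ 369.4 -479.   152.3] F [-0.1 -0.2 -0.6] open -0.001 jawdeg -107.3 down [ 0.  0. -1.] q6 0.9
tuber1 scene 0.6 [249.3 284.3] [841. 171.  18.]
```

View pics/scene9.png

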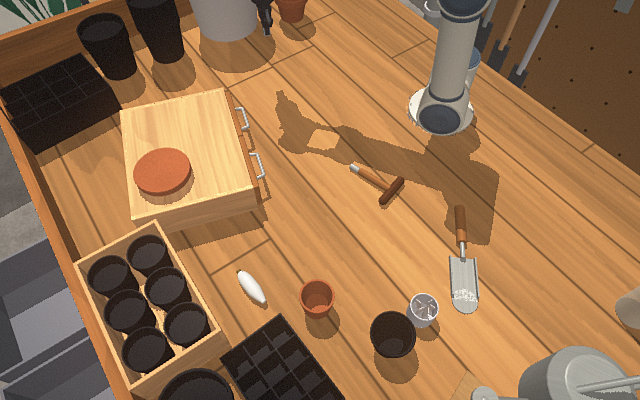

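View pics/top9.png

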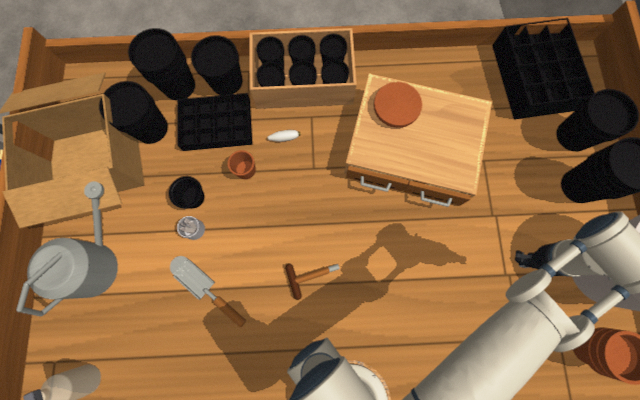

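Both panels sit flush, and both drawers stopped at the same point (cabinet x = -53.5 and -53.3 mm). The bench now holds only the bystanders and the white look-alike at (250,286) in the scene picture.

Run:
```python
from rig import bot
print(bot.finish_job())
```

```text
the job is handed in; nothing more can be done
None
```

The job is handed in: all three tubers are in the left drawer with the stored tuber, and both bulbs are in the right drawer with the stored bulb. I then pushed both drawers home slowly, the last 6 to 20 mm of each at about 1 mm per step.

**Last checks:**
- In each drawer the push force rose to about 4–5 N, dropped at the catch, then met a firm stop of about 15 N.
- Both stops were at the same depth, within 0.2 mm.
- The final pictures show both panels flush. No brown bulb or tuber is left on the bench, and the white look-alike and the bystanders look unmoved. The robot was clear of everything when I handed in, about 72 s into the run.

**What disagreed or went wrong:**
- **Height reading:** the fingertips touched the bench at a tool height reading of −14 mm, about 36 mm off what the tool data imply. My first grasp closed on top of a bulb at about 15 N, and the bulb hardly moved. I corrected all later heights for this.
- **Contact at the left drawer:** while I was placing the first tuber, the gripper met the drawer at about 23 N, under the 40 N limit, probably on the middle wall. This nudged the drawer in a few millimetres.
- **Bulbs shifted:** the three bulbs moved about inside the right drawer while the left one was being shut. I did not find the cause, and they stayed in the drawer.

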